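# Sort three keyed battery packs into their charging docks

### The arm

A 7-joint arm with a two-finger parallel gripper is mounted at the origin on a cart in front of the work surface, level with it; the furniture and walls round the work are solid. World frame = base frame: x ahead of the robot, y to its left, z up, the work surface at z = 0. Lengths are in m, angles in degrees, forces in N, time in s.
With the tool pointing down it reaches from about 0.425 to 0.875 m from the base axis. Payload 4.7 kg.
Tool frame: the origin (TCP) lies between the finger pads; the fingertips stand 25 mm ahead of it and the grasp point (between the pads) lies 6 mm ahead of it (manip.finger_overhang is the distance from the TCP to the fingertips, in m); z points along the fingers, y is the line along which they close (so a half turn about z gives the same grasp; the last joint's range is limited). The gripper opens to 85 mm and grips with 20 to 120 N. Pads are 22 mm wide; open, the fingers measure 114 mm over their backs; the gripper's body (76 mm by 85 mm) begins 54 mm behind the grasp point. The pads swing forward as they close: fully open they stand 13 mm farther back than shut.
Start: joints at [74.949, 18.392, -4.016, 83.108, 1.295, 78.541, -3.26], TCP at [0.178, -0.625, 0.256] pointing down, gripper open.
Joint ranges: [-163.93, 163.93], [-17.29, 119.83], [-79.2, 71.16], [3.27, 140.29], [-89.18, 269.18], [5.43, 117.66], [-154.24, 154.24]. Speed limits (degrees/s): [147.25, 147.25, 180, 180, 180, 180, 180].

### API

Orientations are given as [roll, pitch, yaw] about the fixed x, y, z axes, in that order (R = Rz(yaw) Ry(pitch) Rx(roll)).
In Python, from plant import manip gives the robot as it stands.
- The arm moves only by the tool send_rows, never from a script. Its argument "motion" is a list that holds one entry, the list of rows, each a list of 7 numbers: the shift along the tool's x, y, z in m, then the turn, a rotation vector about the tool's x, y, z in units of 8 degrees (1.0 is 8 degrees), then the finger opening in m, from 0 to 0.0854. A call has 1 to 8 rows; each row is the pose to reach, as a shift and turn from the pose commanded when the call began, along the tool's axes at that moment; what a row does not reach only later rows make up. A row lasts 1/10 s, in which the tool goes at most 50 mm and 8.59 degrees, less where a joint would pass 70% of its speed; a pose out of reach is approached as far as the arm can. A call with a gripper value outside its range is refused whole. The fingers move at their own pace and stop on an object; "squeeze" is the grip in N (left out, the last holds). Time passes only in rows, so rows that repeat a pose let the fingers close. It gives the time, the measured TCP pose, the force, the opening and the grip force at its end, in the units of the state.
- manip.get_obs(): the state, without advancing time (a new reading comes with each control period).
- manip.get_image(name): name is "scene" or "top"; returns a dict with "img" (420x560x3 uint8, blue, green, red), "K" (3x3 intrinsics, pixels), "dist_coeffs" ([k1, k2, p1, p2, k3] as OpenCV has them; the pictures are not rectified), "R" (3x3) and "t" (3): a world point X has camera coordinates R X + t. Camera axes: x right, y down, z forward; pixel columns grow to the right and rows downward; lengths in m; the calibration is good to about 2 mm. A picture is of the moment at which its call begins. There is no depth.
- manip.job_done(): hands the job in; it is judged then, once.
Trained networks look in a picture, given as the dict that the camera call returned (one of the last four; its "shot" number tells which), for a name from the list of things; names that differ only in an ending like _2 or _b are one class to them, and where a whole thing is asked for, a point or a joint stands for the part that bears it (a point fixed in the world has none). Each returns a list of dicts, best first, with "score" (0 to 1); they miss things now and then, are a little off and sometimes report something else, mostly with a low value. They report only what shows in the picture. A call takes as long as a camera call.
- manip.spot_in(name, picture): "extent" ([left, top, width, height] in pixels, round what is visible of it).
- manip.outline_of(name, picture): "region" (420x560 bool, what is visible of it) and "extent" ([left, top, width, height] in pixels, round what is visible of it).
The state is a dict: "time_s": time; "joint_positions": joint angles; "joint_vel": joint speeds; "joint_efforts": joint torques, N m; "tool_pos": TCP position; "ee_rot": TCP orientation; "ft_force": force on the tool from outside, world axes, zero at the start; "torque": the same for the moment, N m; "gripper_width": finger opening in m; "grip_force": force on a finger pad.
Only numpy, scipy, OpenCV 4.12 (cv2) and the standard library are available. Lean on these libraries where they do the work, as an engineer would, in place of code of your own. Each camera call takes 0.05 s, during which the arm holds its last target. There are 200 camera calls.

### The job

Three battery packs look alike but for where the key slot lies in the nose, and two charging docks likewise differ only in where their key blade stands. Pull out the pack with the middle slot, which somebody has jammed part-way into a dock it does not fit, and lay it flat in the black tray; slide each of the other two nose first into the dock whose blade matches its slot, fully home until the dock's spring catch clicks back behind it. Let go of everything at the end, and do not shift the power adapter, the side cutters or the screw tub.

Things in the scene. Friction and masses are not known exactly. Their poses are not given: they have to be found in the camera images.
- pack_l: Grey plastic battery pack, 96 (x) x 60 (y) x 34 mm (z), 0.18 to 0.36 kg, white plate on its rear top. Origin: centre of its underside; x to the nose, z up. Its key slot, 16 left (+y) of its middle, is 9 wide, open to nose and top, 60 deep from the nose, floor at z = 6. Lies on the desk.
- pack_r: Grey plastic battery pack, 96 (x) x 60 (y) x 34 mm (z), 0.18 to 0.36 kg, white plate on its rear top. Origin: centre of its underside; x to the nose, z up. Its key slot, 16 right (-y) of its middle, is 9 wide, open to nose and top, 60 deep from the nose, floor at z = 6. Lies on the desk.
- pack_c: Grey plastic battery pack, 96 (x) x 60 (y) x 34 mm (z), 0.18 to 0.36 kg, white plate on its rear top. Origin: centre of its underside; x to the nose, z up. Its key slot, in its middle, is 9 wide, open to nose and top, 60 deep from the nose, floor at z = 6. Starts jammed nose first in dock_l, rear end 55 to 66 out of the mouth, lightly held by the catch; pulls straight out.
- dock_l: Black charging dock, fixed. Origin: underside, on the bay's centre line, in the plane of the catch's holding face; x into the bay, z up. mm: deck x = -55 to 122, y +-44, top z = 4; bay 62.5 wide, open above, walls to z = 40, end stop x = 99; hood from x = 76 on, z = 40 to 52; lead-ins flare to y = +-40 at x = -21. Takes pack_l only.
- dock_r: Black charging dock, fixed. Origin: underside, on the bay's centre line, in the plane of the catch's holding face; x into the bay, z up. mm: deck x = -55 to 122, y +-44, top z = 4; bay 62.5 wide, open above, walls to z = 40, end stop x = 99; hood from x = 76 on, z = 40 to 52; lead-ins flare to y = +-40 at x = -21. Takes pack_r only.
- dock_l_blade (a point): Top of the tip of dock_l's aluminium key blade: 6 mm wide, 22 high (z = 12 to 34), at y = +16 (left) of the dock's centre line, running from x = 41 to the end stop at 99. A pack whose slot lies elsewhere stops with its nose on this tip, about 57 mm short.
- dock_r_blade (a point): Top of the tip of dock_r's aluminium key blade: 6 mm wide, 22 high (z = 12 to 34), at y = -16 (right) of the dock's centre line, running from x = 41 to the end stop at 99. A pack whose slot lies elsewhere stops with its nose on this tip, about 57 mm short.
- dock_l_home (a point): Where the origin of pack_l lies when it is fully home in dock_l (x = 49.5, y = 0, z = 4 mm of the dock), give or take 1.5 mm along the bay; pack and dock axes then agree.
- dock_r_home (a point): Where the origin of pack_r lies when it is fully home in dock_r (x = 49.5, y = 0, z = 4 mm of the dock), give or take 1.5 mm along the bay; pack and dock axes then agree.
- pack_l_slot (a point): Middle of the slot's mouth at nose and top of pack_l: x = 48, y = +16, z = 34 mm from the pack's origin.
- pack_r_slot (a point): Middle of the slot's mouth at nose and top of pack_r: x = 48, y = -16, z = 34 mm from the pack's origin.
- pack_c_slot (a point): Middle of the slot's mouth at nose and top of pack_c: x = 48, y = 0, z = 34 mm from the pack's origin.
- catch_l (a joint): Spring catch of dock_l, rad. Grey leaf on the mouth's right (-y), hinge at x = 42, y = -34, z = 10 to 32 mm. 0 = rest: nose stands in to y = -25 at x = -5 to 0, ramp before it out to x = -24, y = -38. A pack sliding in pushes it out to about 0.09 (a push of some 6 to 15 N); once the pack is home it springs back to 0 behind the rear end. Starts pushed out by pack_c.
- catch_r (a joint): Spring catch of dock_r, rad. Grey leaf on the mouth's right (-y), hinge at x = 42, y = -34, z = 10 to 32 mm. 0 = rest: nose stands in to y = -25 at x = -5 to 0, ramp before it out to x = -24, y = -38. A pack sliding in pushes it out to about 0.09 (a push of some 6 to 15 N); once the pack is home it springs back to 0 behind the rear end. Starts at 0.
- tray: Shallow black tray, fixed, 150 (x) x 130 (y) mm, walls 14.5 high and 3 thick with a small rim; floor 3 above the origin, which is the centre of its underside.
- power_brick: Navy plug-in power adapter with a white top, 56 (x) x 84 (y) x 58 mm high, loose on the desk, origin at the centre of its underside. Not to be shifted.
- side_cutters: Side cutters with red handles lying flat, 41 (x) x 111 (y) x 10 mm high, loose, origin at the centre of the underside. Not to be shifted.
- tub_screws: Round screw tub with a green lid, 51 mm across, 41 high, loose, origin at the centre of its underside. Not to be shifted.

How it is judged:
By the outcome, as a careful person would: the job done as asked, in the order asked, and still so for the second after the job is handed in, with the robot touching nothing.
It also fails if it takes over 72 s, if anything falls off the work surface, if the arm or the gripper's body presses on something with over 40 N, if the wrist force passes 120 N, or if a joint passes its speed limit or range.

## Working session

There is one attempt and no reset: what is moved stays moved. The work goes in short steps, Python scripts to look and compute and a tool call to move; the robot and the scene stay as the last step left them, time stands still between calls to the robot, and variables do not carry over. Pictures are saved under pics/ and viewed, at most 10 in all, crops included, and the job is handed in when it is done.

Besides the shell and the picture viewer there is one more tool, called after ">>>" by a JSON object that holds its "op" and its "data". send_rows: Moves the arm, as the interface text tells. Its arguments: {"type":"object","properties":{"motion":{"type":"array","items":{"type":"array","items":{"type":"array","items":{"type":"number"}}}},"squeeze":{"type":"number"}},"required":["motion"]}

```bash
ls; mkdir -p pics
cat > h.py <<'E'
import numpy as np,cv2
from plant import manip
from scipy.spatial.transform import Rotation as Ro
def proj(P,d):
    return cv2.projectPoints(np.array(P,float).reshape(-1,3),cv2.Rodrigues(d["R"])[0],d["t"],d["K"],np.array(d["dist_coeffs"],float))[0].reshape(-1,2)
def ray(uv,z,d):
    n=cv2.undistortPoints(np.array(uv,float).reshape(-1,1,2),d["K"],np.array(d["dist_coeffs"],float)).reshape(-1,2)
    R=np.array(d["R"]);c=-R.T@np.array(d["t"]);v=np.c_[n,np.ones(len(n))]@R
    return c+v*((z-c[2])/v[:,2])[:,None]
E
python3 - <<'E'
from h import *
o=manip.get_obs();print(o)
for n in("scene","top"):
    d=manip.get_image(n);cv2.imwrite(f"pics/{n}0.png",cv2.resize(d["img"],(800,600),interpolation=cv2.INTER_CUBIC))
    R=np.array(d["R"]);print(n,-R.T@d["t"],R[2],d["K"][0][0])
    for t in("pack_l","pack_r","pack_c","dock_l","dock_r","dock_l_blade","dock_r_blade","pack_l_slot","pack_r_slot","pack_c_slot","tray","power_brick","side_cutters","tub_screws"):
        print(t,[(round(r["score"],2),[round(float(x)) for x in r["extent"]]) for r in manip.spot_in(t,d)[:3]])
E
```

```text
pics
{'time_s': 0.0, 'joint_positions': array([74.94674033, 18.44043503, -4.01525483, 83.17577078,  1.2947856 ,
       78.53936225, -3.26082461]), 'joint_vel': array([ 0.00300131, -0.07450301, -0.01303672,  0.02159299, -0.0025468 ,
       -0.05363534,  0.03297821]), 'joint_efforts': array([-7.13862914e-05, -4.93577242e+01, -3.82334925e-01, -3.14334440e+01,
        1.28287525e-02,  1.15268273e-02, -9.62106895e-06]), 'tool_pos': array([ 0.17746858, -0.62479629,  0.2552002 ]), 'ee_rot': array([-1.79889662e+02,  5.58766825e-03,  1.58619041e+01]), 'ft_force': array([-0.5102413 ,  0.17303814,  0.00894105]), 'torque': array([-0.02217853,  0.04801495, -0.01541246]), 'grip_force': 0.0, 'gripper_width': 0.08525863146739356}
scene [-0.02292114  0.76498307  1.1289064 ] [ 0.39353678 -0.51834811 -0.75923912] 449.03060701126844
pack_l [(0.74, [351, 145, 18, 20]), (0.64, [302, 200, 41, 25]), (0.56, [247, 216, 35, 28])]
pack_r [(0.74, [351, 145, 18, 20]), (0.64, [302, 200, 41, 25]), (0.56, [247, 216, 35, 28])]
pack_c [(0.74, [351, 145, 18, 20]), (0.64, [302, 200, 41, 25]), (0.56, [247, 216, 35, 28])]
[... 902 characters left out ...]
 40])]
pack_c [(0.98, [230, 198, 23, 35]), (0.86, [294, 229, 32, 42]), (0.66, [397, 213, 40, 40])]
dock_l [(0.86, [218, 164, 43, 64]), (0.58, [144, 146, 38, 75])]
dock_r [(0.86, [218, 164, 43, 64]), (0.58, [144, 146, 38, 75])]
dock_l_blade [(0.8, [222, 160, 32, 68])]
dock_r_blade [(0.7, [141, 150, 41, 68])]
pack_l_slot [(0.59, [398, 212, 44, 42]), (0.58, [295, 228, 30, 42])]
pack_r_slot [(0.59, [294, 227, 30, 43])]
pack_c_slot [(0.77, [229, 193, 28, 40]), (0.52, [301, 151, 13, 40]), (0.2, [295, 228, 30, 42])]
tray [(0.92, [365, 142, 49, 60]), (0.17, [146, 152, 35, 67])]
power_brick [(0.66, [362, 146, 54, 60]), (0.6, [358, 241, 32, 29])]
side_cutters [(0.78, [300, 151, 14, 40])]
tub_screws []
```

View crops.

Run:
```python
from h import *
d=manip.get_image("top");cv2.imwrite("pics/t1.png",cv2.resize(d["img"][130:290,130:343+107],None,fx=2.5,fy=2.5,interpolation=cv2.INTER_CUBIC))
im=d["img"];cv2.imwrite("pics/full.png",im)
s=manip.get_image("scene");cv2.imwrite("pics/s1.png",cv2.resize(s["img"][120:345,150:400],None,fx=2.6,fy=2.6,interpolation=cv2.INTER_CUBIC))
cv2.imwrite("pics/t1.png",cv2.resize(im[130:290,130:450],(800,400),interpolation=cv2.INTER_CUBIC))
```

```text
(no output)
```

View pics/t1.png

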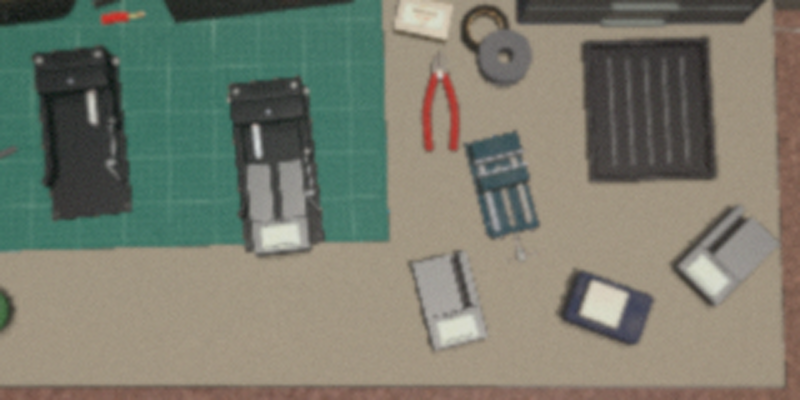

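View pics/s1.png

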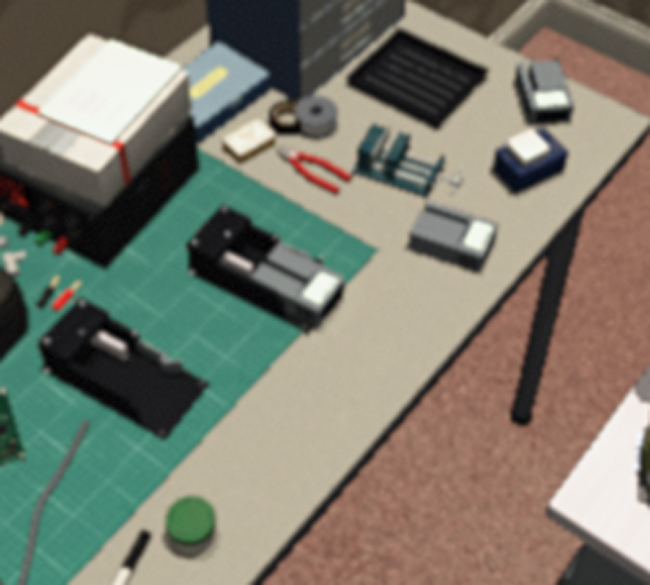

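The top crop shows dock_r at about (85,130), blade right of centre. dock_l is at about (270,150), blade left, with pack_c in it. pack_r is at (447,300), nose up with its slot on the right. pack_l is at (725,255), nose to the upper right. The tray is at (650,110), the brick at (607,307) and the cutters at (440,110). The scene crop agrees and puts the tub at (190,520). Next I fit poses with silhouettes.

```bash
cat > fit.py <<'E'
from h import *
from scipy.optimize import minimize
def boxpts(x0,x1,y0,y1,z0,z1): return [[x,y,z] for x in(x0,x1) for y in(y0,y1) for z in(z0,z1)]
def sil(parts,p,d,S=4):
    m=np.zeros((420*S,560*S),np.uint8);c,s=np.cos(p[2]),np.sin(p[2]);z=p[3] if len(p)>3 else 0
    for b in parts:
        P=np.array(boxpts(*b));W=np.c_[p[0]+c*P[:,0]-s*P[:,1],p[1]+s*P[:,0]+c*P[:,1],P[:,2]+z]
        h=cv2.convexHull(((proj(W,d)+.5)*S).astype(np.float32)).round().astype(np.int32);cv2.fillConvexPoly(m,h,1)
    return cv2.resize(m.astype(np.float32),(560,420),interpolation=cv2.INTER_AREA)
def fit(parts,masks,p0,z=0,step=.012):
    def f(q):
        e=0
        for m,d in masks:
            a=sil(parts,[*q,z],d);e+=1-np.minimum(a,m).sum()/np.maximum(a,m).sum()
        return e
    best=None
    for k in range(3):
        q=p0 if best is None else best.x
        r=minimize(f,q,method="Nelder-Mead",options=dict(initial_simplex=[q]+[np.add(q,v) for v in((step,0,0),(0,step,0),(0,0,.12))],xatol=2e-4,fatol=1e-4))
        best=r;step*=.6
    return best.x,best.fun/len(masks)
PACK=[(-.048,.048,-.03,.03,0,.034)]
DOCK=[(-.055,.122,-.044,.044,0,.004),(0,.122,-.044,.044,0,.04),(.076,.122,-.044,.044,.04,.052)]
TRAY=[(-.075,.075,-.065,.065,0,.0145)]
BRICK=[(-.028,.028,-.042,.042,0,.058)]
CUT=[(-.0205,.0205,-.0555,.0555,0,.01)]
def masks(name,dt,ds,px,ps,thr=.2):
    """outline nearest to pixel px (top) / ps(scene)"""
    out=[]
    for d,c in((dt,px),(ds,ps)):
        if c is None: continue
        for r in manip.outline_of(name,d):
            e=r["extent"]
            if r["score"]>thr and abs(e[0]+e[2]/2-c[0])<14 and abs(e[1]+e[3]/2-c[1])<14: out.append((r["region"].astype(np.float32),d));break
    return out
E
python3 - <<'E'
from fit import *
dt=manip.get_image("top");ds=manip.get_image("scene")
def go(n,name,parts,px,ps,yaw,z=0):
    ms=masks(name,dt,ds,px,ps)
    p0=ray([px],.02,dt)[0];
    for sub in ([ms] + ([[m] for m in ms] if len(ms)>1 else [])):
        if sub:
            q,e=fit(parts,sub,[p0[0],p0[1],yaw],z);print(n,len(sub),q[:2].round(4),np.degrees(q[2]).round(1),round(e,3))
go("pack_r","pack_r",PACK,(310,250),(322,212),.15)
go("pack_l","pack_l",PACK,(417,233),(360,155),-.7)
go("dock_l","dock_l",DOCK,(240,196),(246,224),.1)
go("dock_r","dock_r",DOCK,(163,183),(197,261),.1)
go("tray","tray",TRAY,(390,172),(310,150),.05)
go("brick","power_brick",BRICK,(374,255),(354,181),-.3)
go("cut","side_cutters",CUT,(307,171),(271,184),1.57)
e=[r["extent"] for r in manip.spot_in("tub_screws",ds)];print(ray([(224,323)],.02,ds),e[:1])
# raw picks from viewed crop for cross-check
for n,z,pts in(("pack_r top corners",.034,[(410,262),(463,250),(487,337),(435,350)]),("plate_c",.038,[(281,237)]),("plate_l",.034,[(705,275)])):
    print(n,ray([(130+x/2.5,130+y/2.5) for x,y in pts],z,dt)[:,:2].round(3).tolist())
E
```

```text
pack_r 2 [ 0.4311 -0.0734] 14.0 0.065
pack_r 1 [ 0.4311 -0.0733] 14.2 0.043
pack_r 1 [ 0.4315 -0.0745] 13.9 0.084
pack_l 2 [ 0.4794 -0.3707] -46.2 0.062
pack_l 1 [ 0.4797 -0.371 ] -45.9 0.042
pack_l 1 [ 0.478 -0.37 ] -46.1 0.076
dock_l 2 [0.5498 0.1114] 6.0 0.405
dock_l 1 [0.5465 0.1107] 5.8 0.43
dock_l 1 [0.5514 0.1135] 4.8 0.377
dock_r 2 [0.5778 0.3202] 6.3 0.075
dock_r 1 [0.5774 0.3195] 5.1 0.066
dock_r 1 [0.5796 0.3201] 7.9 0.079
tray 2 [ 0.6432 -0.297 ] 1.3 0.06
tray 1 [ 0.642  -0.2964] 1.9 0.06
tray 1 [ 0.6442 -0.2969] 1.0 0.058
brick 2 [ 0.4222 -0.2396] -17.8 0.173
brick 1 [ 0.4224 -0.2395] -20.6 0.128
brick 1 [ 0.4191 -0.239 ] -10.2 0.203
cut 2 [ 0.6533 -0.066 ] 91.3 0.425
cut 1 [ 0.6539 -0.0667] 89.4 0.456
cut 1 [ 0.6557 -0.0687] 86.5 0.384
[[0.41559741 0.41994319 0.02      ]] [[213.4, 311.4, 21.8, 24.4]]
pack_r top corners [[0.47, -0.032], [0.483, -0.089], [0.39, -0.114], [0.376, -0.059]]
plate_c [[0.496, 0.106]]
plate_l [[0.456, -0.347]]
```

Run:
```python
from fit import *
dt=manip.get_image("top");ds=manip.get_image("scene")
A=masks("dock_l",dt,ds,(240,196),(246,224));B=masks("pack_c",dt,ds,(241,215),(264,230))
print(len(A),len(B))
ms=[]
for m,d in A:
    for b,e in B:
        if e is d: ms.append((np.maximum(m,b),d))
best=None
for s in(.055,.0605,.066):
    parts=DOCK+[(-s,.096-s,-.03,.03,.004,.038)]
    for sub in [ms]+[[m] for m in ms]:
        q,e=fit(parts,sub,[.55,.111,.1]);print(s,len(sub),q[:2].round(4),np.degrees(q[2]).round(1),round(e,3))
for s in ([b] for b in B):
    q,e=fit(PACK,s,[.53,.11,.1],.004);print("pack_c",q[:2].round(4),np.degrees(q[2]).round(1),round(e,3))
# dark threshold for dock_r in top
hsv=cv2.cvtColor(dt["img"],cv2.COLOR_BGR2HSV);dark=(hsv[...,2]<75)
m0,_=masks("dock_r",dt,ds,(163,183),None)[0]
near=cv2.dilate(m0,np.ones((7,7)))>0
m=((dark|(cv2.erode(m0,np.ones((7,7)))>0))&near).astype(np.float32)
q,e=fit(DOCK,[(m,dt)],[.578,.32,.1]);print("dark dock_r",q[:2].round(4),np.degrees(q[2]).round(1),round(e,3))
# overlay
im=cv2.resize(dt["img"][130:250,130:290],(800,600),interpolation=cv2.INTER_CUBIC)
for p in((.5780,.3200,np.radians(6.0)),(.5498,.1114,np.radians(6))):
    c,s=np.cos(p[2]),np.sin(p[2])
    for z,poly in((.004,[(-.055,-.044),(-.055,.044),(.122,.044),(.122,-.044)]),(.052,[(.076,-.044),(.076,.044),(.122,.044),(.122,-.044)]),(.034,[(.041,.013),(.041,.019)]),(.034,[(.041,-.013),(.041,-.019)]),(.004,[(.0,.03125),(.076,.03125)]),(.004,[(.0,-.03125),(.076,-.03125)])):
        W=[[p[0]+c*x-s*y,p[1]+s*x+c*y,z] for x,y in poly]
        u=((proj(W,dt)-[130,130]+.5)*5).round().astype(np.int32);cv2.polylines(im,[u],len(poly)>2,(0,0,255),1)
cv2.imwrite("pics/ov.png",im)
```

```text
2 2
0.055 2 [0.5439 0.1095] 6.3 0.08
0.055 1 [0.5425 0.1105] 5.2 0.064
0.055 1 [0.5445 0.1081] 7.7 0.079
0.0605 2 [0.5447 0.1101] 6.1 0.072
0.0605 1 [0.5434 0.1114] 4.8 0.049
0.0605 1 [0.5459 0.1091] 7.7 0.075
0.066 2 [0.5468 0.1107] 5.9 0.082
0.066 1 [0.5461 0.1114] 4.8 0.058
0.066 1 [0.5488 0.109 ] 7.5 0.087
pack_c [0.5297 0.1112] 5.6 0.046
pack_c [0.534  0.1045] 2.4 0.114
dark dock_r [0.5766 0.3225] 4.9 0.118
```

View pics/ov.png

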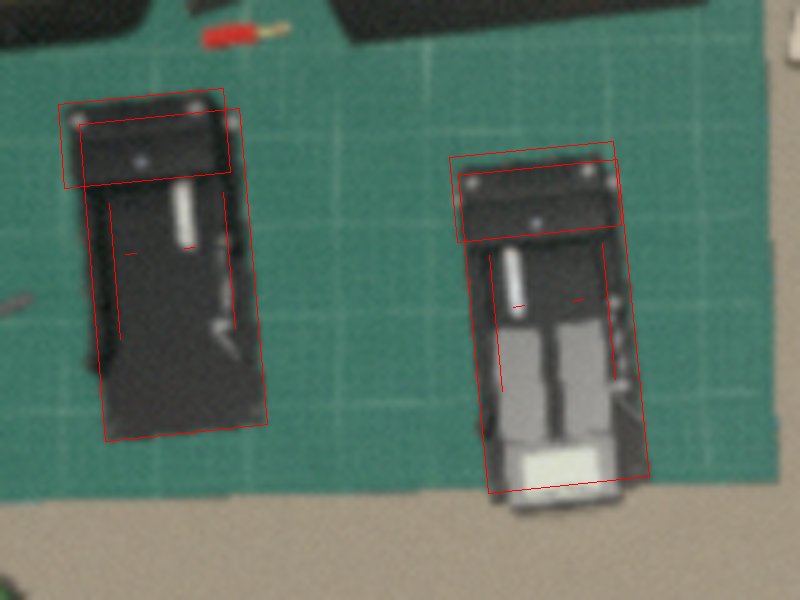

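Run:
```python
from fit import *
from scipy.optimize import least_squares
dt=manip.get_image("top")
def go(n,pts,p0):
    L=np.array([a for a,b in pts]);U=np.array([b for a,b in pts],float)/5+130-.4
    def W(p):
        c,s=np.cos(p[2]),np.sin(p[2]);return np.c_[p[0]+c*L[:,0]-s*L[:,1],p[1]+s*L[:,0]+c*L[:,1],L[:,2]]
    f=lambda p:(proj(W(p),dt)-U).ravel()
    r=least_squares(f,p0,loss="soft_l1");print(n,r.x[:2].round(4),np.degrees(r.x[2]).round(2));print((f(r.x).reshape(-1,2)*5).round(1).tolist())
    return r.x
go("dock_r",[((-.055,.044,.004),(105,440)),((-.055,-.044,.004),(267,425)),((.041,-.016,.034),(189,248)),((-.024,-.038,.032),(238,356)),((-.002,-.025,.032),(217,327))],[.578,.32,.1])
go("dock_l",[((-.055,.044,.004),(493,503)),((.041,.016,.034),(517,317)),((-.024,-.038,.032),(645,418))],[.545,.111,.1])
c=[((-.048,.03,.034),(512,500+5)),((-.048,-.03,.034),(620,492+2)),((.048,.03,.034),(494,330)),((.048,-.03,.034),(601,318))]
c=[((a[0],a[1],.038),b) for a,b in c];go("pack_c",c,[.53,.11,.1])
o=manip.get_obs();print(manip.finger_overhang)
```

```text
dock_r [0.5779 0.3198] 6.07
[[-0.2, 0.6], [-0.4, -1.2], [0.5, -1.1], [3.4, 6.2], [-3.3, -2.7]]
dock_l [0.5454 0.109 ] 8.82
[[4.2, 0.5], [1.3, -1.6], [-9.5, 1.1]]
pack_c [0.531  0.1097] 6.4
[[-2.0, 1.5], [2.0, 0.1], [-2.1, -0.7], [2.2, -0.8]]
0.025
```

```bash
cat > mv.py <<'E'
import sys
from h import *
# usage: mv.py x y z yaw [x y z yaw ...]; each chained from the previous target
o=manip.get_obs();p=np.array(o["tool_pos"]);R=Ro.from_euler("xyz",o["ee_rot"],degrees=True)
print("t",round(o["time_s"],2),"at",p.round(4),o["ee_rot"].round(2),"F",o["ft_force"].round(1),"w",round(o["gripper_width"],4),"j",o["joint_positions"].round(0))
a=np.array(sys.argv[1:],float).reshape(-1,4)
for x,y,z,w in a:
    q=np.array([x,y,z]);T=Ro.from_euler("xyz",[180,0,w],degrees=True)
    print("shift",R.inv().apply(q-p).round(4),"turn",((R.inv()*T).as_rotvec(degrees=True)/8).round(3),"d",round(np.linalg.norm(q-p),3))
    p,R=q,T
E
python3 mv.py .5002 .1058 .2 6  .5002 .1058 .033 6
```

```text
t 2.85 at [ 0.1776 -0.6253  0.2564] [179.99   0.    15.86] F [0.2 0.3 0.1] w 0.0856 j [75. 18. -4. 83.  1. 79. -3.]
shift [ 0.5101 -0.6151  0.0563] turn [1.000e-03 0.000e+00 1.233e+00] d 0.801
shift [ 0.    -0.     0.167] turn [0. 0. 0.] d 0.167
```

>>> {"op": "send_rows", "data": {"motion": [[[0.51, -0.615, 0.056, 0, 0, 1.233, 0.085], [0.51, -0.615, 0.056, 0, 0, 1.233, 0.085], [0.51, -0.615, 0.056, 0, 0, 1.233, 0.085], [0.51, -0.615, 0.056, 0, 0, 1.233, 0.085], [0.51, -0.615, 0.056, 0, 0, 1.233, 0.085], [0.51, -0.615, 0.056, 0, 0, 1.233, 0.085], [0.51, -0.615, 0.056, 0, 0, 1.233, 0.085], [0.51, -0.615, 0.056, 0, 0, 1.233, 0.085]]]}}

```text
time_s: 3.65
tool_pos: [0.3392, -0.2583, 0.2285]
ee_rot: [179.9, -0.0, 6.0]
ft_force: [2.0, 0.3, 0.4]
gripper_width: 0.0851
grip_force: 0.0
```

```bash
python3 mv.py .5002 .1058 .2 6
```

```text
t 3.65 at [ 0.3392 -0.2583  0.2285] [ 1.7993e+02 -3.0000e-02  5.9900e+00] F [2.  0.3 0.4] w 0.0851 j [ 56.  -8. -20. 114.  -3.  73. -47.]
shift [ 0.1981 -0.3454  0.0282] turn [ 0.009 -0.004 -0.002] d 0.399
```

>>> {"op": "send_rows", "data": {"motion": [[[0.19, -0.33, 0.028, 0, 0, 0, 0.085], [0.19, -0.33, 0.028, 0, 0, 0, 0.085], [0.19, -0.33, 0.028, 0, 0, 0, 0.085], [0.19, -0.33, 0.028, 0, 0, 0, 0.085], [0.19, -0.33, 0.028, 0, 0, 0, 0.085], [0.19, -0.33, 0.028, 0, 0, 0, 0.085], [0.19, -0.33, 0.028, 0, 0, 0, 0.085], [0.19, -0.33, 0.028, 0, 0, 0, 0.085]]]}}

```text
time_s: 4.45
tool_pos: [0.4939, 0.0918, 0.2008]
ee_rot: [-179.9, -0.1, 6.2]
ft_force: [0.2, -1.2, -0.3]
gripper_width: 0.0847
grip_force: 0.0
```

>>> {"op": "send_rows", "data": {"motion": [[[0, 0, 0, 0, 0, 0, 0.085]]]}}

```text
time_s: 4.55
tool_pos: [0.4937, 0.0934, 0.2005]
ee_rot: [-179.8, -0.1, 6.5]
ft_force: [0.6, 1.1, 0.2]
gripper_width: 0.0849
grip_force: 0.0
```

```bash
python3 mv.py .5002 .1058 .033 6
```

```text
t 4.55 at [0.4937 0.0934 0.2005] [-1.7978e+02 -7.0000e-02  6.4600e+00] F [0.6 1.1 0.2] w 0.0849 j [  34.    6.  -50.  107.    5.   70. -101.]
shift [ 0.0076 -0.011   0.1676] turn [-0.027 -0.008  0.057] d 0.168
```

>>> {"op": "send_rows", "data": {"motion": [[[0.008, -0.011, 0.04, -0.03, 0, 0.06, 0.085], [0.008, -0.011, 0.09, -0.03, 0, 0.06, 0.085], [0.008, -0.011, 0.13, -0.03, 0, 0.06, 0.085], [0.008, -0.011, 0.14, -0.03, 0, 0.06, 0.085], [0.008, -0.011, 0.14, -0.03, 0, 0.06, 0.085]]]}}

```text
time_s: 5.05
tool_pos: [0.499, 0.0987, 0.0594]
ee_rot: [179.8, 0.2, 5.5]
ft_force: [0.2, -0.2, 0.7]
gripper_width: 0.0851
grip_force: 0.0
```

```bash
python3 mv.py .5002 .1058 .033 6
```

```text
t 5.05 at [0.499  0.0987 0.0594] [179.76   0.18   5.48] F [ 0.2 -0.2  0.7] w 0.0851 j [  28.   19.  -47.  113.   17.   55. -112.]
shift [ 0.002  -0.007   0.0264] turn [ 0.03   0.022 -0.065] d 0.027
```

>>> {"op": "send_rows", "data": {"motion": [[[0, 0, 0, 0, 0, 0, 0.085], [0, 0, 0, 0, 0, 0, 0.085]]]}}

```text
time_s: 5.25
tool_pos: [0.5019, 0.0996, 0.0627]
ee_rot: [179.7, -0.2, 5.5]
ft_force: [-0.3, 0.2, 0.6]
gripper_width: 0.085
grip_force: 0.0
```

```bash
python3 mv.py .5002 .1058 .033 6
```

```text
t 5.25 at [0.5019 0.0996 0.0627] [179.72  -0.25   5.48] F [-0.3  0.2  0.6] w 0.085 j [  28.   18.  -47.  113.   17.   55. -112.]
shift [-0.0012 -0.0065  0.0297] turn [ 0.035 -0.031 -0.065] d 0.03
```

>>> {"op": "send_rows", "data": {"motion": [[[-0.001, -0.0065, 0.01, 0.03, 0, -0.06, 0.085], [-0.001, -0.0065, 0.02, 0.03, 0, -0.06, 0.085], [-0.001, -0.0065, 0.029, 0.03, 0, -0.06, 0.085], [-0.001, -0.0065, 0.029, 0.03, 0, -0.06, 0.085], [-0.001, -0.0065, 0.029, 0.03, 0, -0.06, 0.085]]]}}

```text
time_s: 5.75
tool_pos: [0.498, 0.1059, 0.0308]
ee_rot: [-180.0, 0.1, 6.0]
ft_force: [-0.3, 0.5, 0.7]
gripper_width: 0.0849
grip_force: 0.0
```

```bash
python3 mv.py .5002 .1058 .033 6
python3 - <<'E'
from h import *
d=manip.get_image("top");a=cv2.resize(d["img"][150:250,200:280],(480,600),interpolation=cv2.INTER_CUBIC)
s=manip.get_image("scene");b=cv2.resize(s["img"][180:280,220:273],(318,600),interpolation=cv2.INTER_CUBIC)
cv2.imwrite("pics/g1.png",np.hstack([a,b]))
E
```

```text
t 5.75 at [0.498  0.1059 0.0308] [-1.7999e+02  7.0000e-02  6.0100e+00] F [-0.3  0.5  0.7] w 0.0849 j [  26.   21.  -46.  115.   20.   52. -114.]
shift [ 0.0022  0.0003 -0.0022] turn [-0.001  0.008  0.001] d 0.003
```

View pics/g1.png

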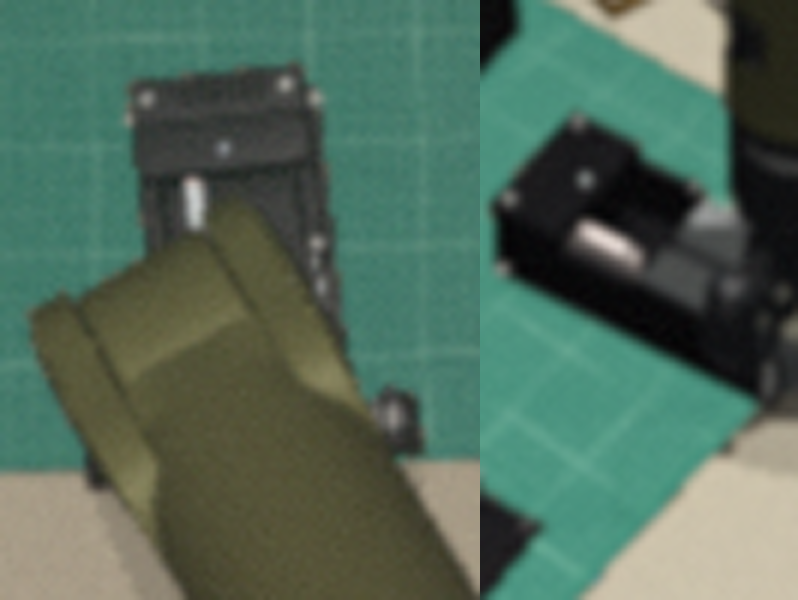

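The fingers straddle the pack's rear (finger at about (400,420), clear of the catch), so I can close and pull.

>>> {"op": "send_rows", "data": {"motion": [[[0.001, 0, -0.002, 0, 0, 0, 0.04], [0.001, 0, -0.002, 0, 0, 0, 0.04], [0.001, 0, -0.002, 0, 0, 0, 0.04], [0.001, 0, -0.002, 0, 0, 0, 0.04], [0.001, 0, -0.002, 0, 0, 0, 0.04], [0.001, 0, -0.002, 0, 0, 0, 0.04]]], "squeeze": 60}}

```text
time_s: 6.45
tool_pos: [0.5001, 0.107, 0.0344]
ee_rot: [-180.0, -0.1, 6.0]
ft_force: [-1.2, 1.3, 6.1]
gripper_width: 0.0593
grip_force: 65.4
```

>>> {"op": "send_rows", "data": {"motion": [[[-0.008, 0, 0, 0, 0, 0, 0.04], [-0.018, 0, 0, 0, 0, 0, 0.04], [-0.03, 0, 0, 0, 0, 0, 0.04], [-0.045, 0, 0, 0, 0, 0, 0.04], [-0.06, 0, 0, 0, 0, 0, 0.04], [-0.07, 0, 0, 0, 0, 0, 0.04], [-0.07, 0, 0, 0, 0, 0, 0.04]]]}}

```text
time_s: 7.15
tool_pos: [0.4282, 0.0979, 0.0336]
ee_rot: [179.9, 0.1, 6.0]
ft_force: [-4.4, 1.0, 10.6]
gripper_width: 0.0592
grip_force: 66.0
```

```bash
python3 mv.py .43 .098 .2 6 .6432 -.297 .2 90
```

```text
t 7.15 at [0.4282 0.0979 0.0336] [1.7988e+02 6.0000e-02 5.9700e+00] F [-4.4  1.  10.6] w 0.0592 j [  31.   12.  -50.  124.   13.   49. -111.]
shift [ 0.0017  0.0005 -0.1664] turn [ 0.015  0.008 -0.003] d 0.166
shift [0.1707 0.4151 0.    ] turn [  0.    0.  -10.5] d 0.449
```

>>> {"op": "send_rows", "data": {"motion": [[[0, 0, -0.04, 0, 0, 0, 0.04], [0, 0, -0.09, 0, 0, 0, 0.04], [0, 0, -0.13, 0, 0, 0, 0.04], [0, 0, -0.13, 0, 0, 0, 0.04]]]}}

```text
time_s: 7.55
tool_pos: [0.4311, 0.0984, 0.1669]
ee_rot: [179.8, -0.3, 5.9]
ft_force: [1.3, -0.6, -1.9]
gripper_width: 0.059
grip_force: 67.0
```

```bash
python3 mv.py .613 -.298 .16 1.5
```

```text
t 7.55 at [0.4311 0.0984 0.1669] [179.82  -0.31   5.91] F [ 1.3 -0.6 -1.9] w 0.059 j [ 38.  -3. -53. 116.  -2.  65. -98.]
shift [0.14   0.413  0.0089] turn [ 0.02  -0.039  0.552] d 0.436
```

>>> {"op": "send_rows", "data": {"motion": [[[0.14, 0.413, 0.008, 0.01, -0.03, 0.55, 0.04], [0.14, 0.413, 0.008, 0.01, -0.03, 0.55, 0.04], [0.14, 0.413, 0.008, 0.01, -0.03, 0.55, 0.04], [0.14, 0.413, 0.008, 0.01, -0.03, 0.55, 0.04], [0.14, 0.413, 0.008, 0.01, -0.03, 0.55, 0.04], [0.14, 0.413, 0.008, 0.01, -0.03, 0.55, 0.04], [0.14, 0.413, 0.008, 0.01, -0.03, 0.55, 0.04], [0.14, 0.413, 0.008, 0.01, -0.03, 0.55, 0.04]]]}}

```text
time_s: 8.35
tool_pos: [0.5947, -0.2659, 0.1524]
ee_rot: [-179.8, 0.6, 1.6]
ft_force: [0.5, -0.1, -1.8]
gripper_width: 0.0589
grip_force: 66.9
```

>>> {"op": "send_rows", "data": {"motion": [[[0, 0, 0, 0, 0, 0, 0.04], [0, 0, 0, 0, 0, 0, 0.04]]]}}

```text
time_s: 8.55
tool_pos: [0.5944, -0.2653, 0.152]
ee_rot: [-179.7, 0.6, 1.4]
ft_force: [0.1, 0.8, -2.3]
gripper_width: 0.059
grip_force: 66.9
```

```bash
python3 mv.py .613 -.298 .035 1.5
```

```text
t 8.55 at [ 0.5944 -0.2653  0.152 ] [-179.72    0.63    1.44] F [ 0.1  0.8 -2.3] w 0.059 j [ 49.  27. -36.  89.  16.  71. -78.]
shift [0.0191 0.0338 0.1167] turn [-0.035  0.078 -0.008] d 0.123
```

>>> {"op": "send_rows", "data": {"motion": [[[0.019, 0.034, 0.03, -0.03, 0.08, 0, 0.04], [0.019, 0.034, 0.07, -0.03, 0.08, 0, 0.04], [0.019, 0.034, 0.09, -0.03, 0.08, 0, 0.04], [0.019, 0.034, 0.09, -0.03, 0.08, 0, 0.04], [0.019, 0.034, 0.09, -0.03, 0.08, 0, 0.04], [0.019, 0.034, 0.09, -0.03, 0.08, 0, 0.04]]]}}

```text
time_s: 9.15
tool_pos: [0.6175, -0.2972, 0.0678]
ee_rot: [179.8, -0.5, 1.7]
ft_force: [-0.2, 0.9, -3.1]
gripper_width: 0.0588
grip_force: 66.8
```

```bash
python3 mv.py .613 -.298 .0345 1.5
```

```text
t 9.15 at [ 0.6175 -0.2972  0.0678] [179.77  -0.52   1.68] F [-0.2  0.9 -3.1] w 0.0588 j [ 48.  35. -34.  88.  21.  63. -79.]
shift [-0.0049  0.0006  0.0333] turn [ 0.029 -0.065  0.022] d 0.034
```

Lower, open slightly, rise.

>>> {"op": "send_rows", "data": {"motion": [[[-0.003, 0, 0.015, 0.02, -0.05, 0, 0.04], [-0.003, 0, 0.028, 0.02, -0.05, 0, 0.04], [-0.003, 0, 0.034, 0.02, -0.05, 0, 0.04], [-0.003, 0, 0.034, 0.02, -0.05, 0, 0.04], [-0.003, 0, 0.034, 0.02, -0.05, 0, 0.072], [-0.003, 0, 0.034, 0.02, -0.05, 0, 0.072], [-0.003, 0, 0.034, 0.02, -0.05, 0, 0.072]]]}}

```text
time_s: 9.85
tool_pos: [0.6141, -0.2982, 0.032]
ee_rot: [180.0, -0.0, 1.6]
ft_force: [0.4, -0.5, -0.3]
gripper_width: 0.0718
grip_force: 0.0
```

>>> {"op": "send_rows", "data": {"motion": [[[0, 0, -0.04, 0, 0, 0, 0.072], [0, 0, -0.09, 0, 0, 0, 0.08], [0, 0, -0.14, 0, 0, 0, 0.085], [0, 0, -0.14, 0, 0, 0, 0.085]]]}}

```text
time_s: 10.25
tool_pos: [0.6184, -0.2992, 0.1812]
ee_rot: [179.6, -0.8, 1.6]
ft_force: [0.5, 0.4, -0.4]
gripper_width: 0.0849
grip_force: 0.0
```

```bash
cat > tgt.py <<'E'
# print world of (along,across) offsets: name dx dy
import sys,numpy as np
F=dict(pack_l=(.4794,-.3707,-46),pack_r=(.4312,-.0735,14.0),dock_r=(.578,.320,6),dock_l=(.545,.1105,6))
n,x,y=sys.argv[1],float(sys.argv[2]),float(sys.argv[3]);f=F[n];c,s=np.cos(np.radians(f[2])),np.sin(np.radians(f[2]))
print(n,round(f[0]+c*x-s*y,4),round(f[1]+s*x+c*y,4),f[2])
E
python3 tgt.py pack_l -.03 0; python3 tgt.py pack_r -.03 0; python3 mv.py .4586 -.3491 .16 -46
python3 - <<'E'
from fit import *
dt=manip.get_image("top");ds=manip.get_image("scene")
cv2.imwrite("pics/a2.png",np.hstack([cv2.resize(dt["img"][130:270,210:450],(480,280)),cv2.resize(ds["img"][110:250,220:380],(320,280))]))
for n,pt,ps,y in(("pack_r",(310,250),(322,212),.245),("pack_l",(417,233),(360,155),-.8)):
    ms=masks(n,dt,ds,pt,ps)
    p0=ray([pt],.02,dt)[0]
    if ms: q,e=fit(PACK,ms,[*p0[:2],y]);print(n,len(ms),q[:2].round(4),np.degrees(q[2]).round(1),round(e,3))
ms=masks("dock_l",dt,ds,(240,196),(246,224))
for s in [ms]+[[m] for m in ms]:
    q,e=fit(DOCK,s,[.545,.1105,.1]);print("dock_l",q[:2].round(4),np.degrees(q[2]).round(1),round(e,3))
E
```

```text
pack_l 0.4586 -0.3491 -46
pack_r 0.4021 -0.0808 14.0
t 10.25 at [ 0.6184 -0.2992  0.1812] [179.6   -0.76   1.59] F [ 0.5  0.4 -0.4] w 0.0849 j [ 49.  29. -36.  83.  17.  73. -76.]
shift [-0.1614  0.0453  0.0194] turn [ 0.007 -0.11   5.949] d 0.169
pack_r 2 [ 0.4303 -0.0737] 12.9 0.064
pack_l 2 [ 0.4783 -0.3697] -46.4 0.475
dock_l [0.5441 0.1097] 5.9 0.092
dock_l [0.5435 0.1105] 5.9 0.051
dock_l [0.5462 0.1074] 8.8 0.128
```

View pics/a2.png

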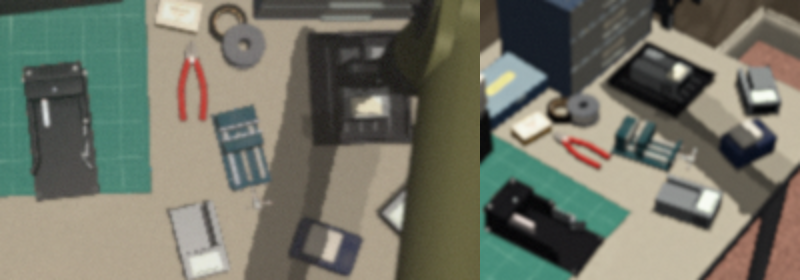

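pack_c lies in the tray (pack at about (365,100) in the top crop), and the dock_l bay is now empty. Next is pack_l.

```bash
sed -i 's/(.545,.1105,6)/(.5445,.110,6)/' tgt.py; python3 tgt.py pack_l -.036 0;python3 mv.py .4544 -.3448 .12 -46
```

```text
pack_l 0.4544 -0.3448 -46
t 10.65 at [ 0.6131 -0.2979  0.1701] [-1.7994e+02  1.3000e-01  1.6000e+00] F [ 0.7 -0.2 -0.1] w 0.085 j [ 49.  29. -36.  83.  17.  73. -76.]
shift [-0.1598  0.0425  0.0505] turn [-1.00e-03  1.90e-02  5.95e+00] d 0.173
```

>>> {"op": "send_rows", "data": {"motion": [[[-0.03, 0.008, 0, 0, 0, 1, 0.085], [-0.06, 0.016, 0, 0, 0, 2, 0.085], [-0.09, 0.024, 0.01, 0, 0.02, 3, 0.085], [-0.12, 0.032, 0.02, 0, 0.02, 4, 0.085], [-0.15, 0.04, 0.04, 0, 0.02, 5, 0.085], [-0.16, 0.0425, 0.05, 0, 0.02, 5.95, 0.085], [-0.16, 0.0425, 0.05, 0, 0.02, 5.95, 0.085], [-0.16, 0.0425, 0.05, 0, 0.02, 5.95, 0.085]]]}}

```text
time_s: 11.45
tool_pos: [0.4557, -0.3447, 0.1219]
ee_rot: [-179.9, -0.2, -45.8]
ft_force: [-0.0, 0.5, 0.3]
gripper_width: 0.0847
grip_force: 0.0
```

>>> {"op": "send_rows", "data": {"motion": [[[0, 0, 0, 0, 0, 0, 0.085]]]}}

```text
time_s: 11.55
tool_pos: [0.4568, -0.3445, 0.1226]
ee_rot: [-179.9, -0.2, -45.8]
ft_force: [0.4, -0.9, 0.3]
gripper_width: 0.0854
grip_force: 0.0
```

```bash
python3 mv.py .4544 -.3448 .03 -46
```

```text
t 11.55 at [ 0.4568 -0.3445  0.1226] [-179.88   -0.23  -45.77] F [ 0.4 -0.9  0.3] w 0.0854 j [  58.   17.  -27.  103.    9.   62. -108.]
shift [-0.0019  0.0022  0.0926] turn [-0.015 -0.029  0.029] d 0.093
```

>>> {"op": "send_rows", "data": {"motion": [[[-0.002, 0.002, 0.04, 0, 0, 0, 0.085], [-0.002, 0.002, 0.075, 0, 0, 0, 0.085], [-0.002, 0.002, 0.092, 0, 0, 0, 0.085], [-0.002, 0.002, 0.092, 0, 0, 0, 0.085], [-0.002, 0.002, 0.092, 0, 0, 0, 0.085]]]}}

```text
time_s: 12.05
tool_pos: [0.4539, -0.3449, 0.0307]
ee_rot: [-179.9, -0.2, -45.9]
ft_force: [-0.3, 0.1, 1.4]
gripper_width: 0.0847
grip_force: 0.0
```

```bash
python3 mv.py .4544 -.3448 .03 -46
```

```text
t 12.05 at [ 0.4539 -0.3449  0.0307] [-179.89   -0.21  -45.89] F [-0.3  0.1  1.4] w 0.0847 j [  57.   23.  -26.  107.   13.   52. -111.]
shift [ 0.0002 -0.0004  0.0007] turn [-0.013 -0.026  0.014] d 0.001
```

>>> {"op": "send_rows", "data": {"motion": [[[0, 0, 0, 0, 0, 0, 0.04], [0, 0, 0, 0, 0, 0, 0.04], [0, 0, 0, 0, 0, 0, 0.04], [0, 0, 0, 0, 0, 0, 0.04], [0, 0, 0, 0, 0, 0, 0.04], [0, 0, 0, 0, 0, 0, 0.04]]], "squeeze": 80}}

```text
time_s: 12.65
tool_pos: [0.4543, -0.3459, 0.0322]
ee_rot: [-179.9, -0.4, -46.0]
ft_force: [1.0, 0.9, 6.8]
gripper_width: 0.0587
grip_force: 87.4
```

>>> {"op": "send_rows", "data": {"motion": [[[0, 0, -0.03, 0, 0, 0, 0.04], [0, 0, -0.08, 0, 0, 0, 0.04], [0, 0, -0.12, 0, 0, 0, 0.04], [0, 0, -0.13, 0, 0, 0, 0.04]]]}}

```text
time_s: 13.05
tool_pos: [0.4545, -0.3466, 0.1655]
ee_rot: [-179.9, -0.7, -46.0]
ft_force: [0.5, -0.8, -1.7]
gripper_width: 0.0583
grip_force: 87.2
```

```bash
python3 tgt.py dock_l -.09 0;python3 tgt.py dock_l -.04 0;  python3 tgt.py dock_l -.062 0; python3 mv.py .455 .1006 .15 6
```

```text
dock_l 0.455 0.1006 6
dock_l 0.5047 0.1058 6
dock_l 0.4828 0.1035 6
t 13.05 at [ 0.4545 -0.3466  0.1655] [-179.92   -0.67  -46.  ] F [ 0.5 -0.8 -1.7] w 0.0583 j [  59.   14.  -28.  101.    7.   66. -107.]
shift [-0.3215 -0.311   0.0122] turn [ 0.029 -0.082 -6.499] d 0.447
```

```bash
python3 tgt.py dock_l -.112 0; python3 mv.py .4331 .0983 .16 6
```

```text
dock_l 0.4331 0.0983 6
t 13.05 at [ 0.4545 -0.3466  0.1655] [-179.92   -0.67  -46.  ] F [ 0.5 -0.8 -1.7] w 0.0583 j [  59.   14.  -28.  101.    7.   66. -107.]
shift [-0.3349 -0.2936  0.002 ] turn [ 0.029 -0.082 -6.499] d 0.445
```

>>> {"op": "send_rows", "data": {"motion": [[[-0.335, -0.294, 0.0, 0, -0.08, -6.5, 0.04], [-0.335, -0.294, 0.0, 0, -0.08, -6.5, 0.04], [-0.335, -0.294, 0.0, 0, -0.08, -6.5, 0.04], [-0.335, -0.294, 0.0, 0, -0.08, -6.5, 0.04], [-0.335, -0.294, 0.0, 0, -0.08, -6.5, 0.04], [-0.335, -0.294, 0.0, 0, -0.08, -6.5, 0.04], [-0.335, -0.294, 0.0, 0, -0.08, -6.5, 0.04], [-0.335, -0.294, 0.0, 0, -0.08, -6.5, 0.04]]]}}

```text
time_s: 13.85
tool_pos: [0.4319, 0.0561, 0.1587]
ee_rot: [-179.9, 0.5, 6.0]
ft_force: [1.2, 0.5, -2.9]
gripper_width: 0.0584
grip_force: 86.9
```

```bash
python3 mv.py .4331 .0983 .15 6
```

```text
t 13.85 at [0.4319 0.0561 0.1587] [-179.89    0.46    6.  ] F [ 1.2  0.5 -2.9] w 0.0584 j [ 43.  -2. -52. 117.  -2.  65. -92.]
shift [ 0.0057 -0.0418  0.0088] turn [-0.013  0.058 -0.001] d 0.043
```

>>> {"op": "send_rows", "data": {"motion": [[[0.005, -0.04, 0.01, 0, 0.03, 0, 0.04], [0.005, -0.04, 0.05, 0, 0.03, 0, 0.04], [0.005, -0.04, 0.08, 0, 0.03, 0, 0.04], [0.005, -0.04, 0.08, 0, 0.03, 0, 0.04], [0.005, -0.04, 0.08, 0, 0.03, 0, 0.04], [0.005, -0.04, 0.08, 0, 0.03, 0, 0.04]]]}}

```text
time_s: 14.45
tool_pos: [0.4345, 0.095, 0.0808]
ee_rot: [-179.8, 0.0, 6.0]
ft_force: [0.7, 0.1, -1.5]
gripper_width: 0.0588
grip_force: 87.4
```

```bash
python3 mv.py .4331 .0983 .035 6
python3 - <<'E'
from fit import *
dt=manip.get_image("top");ds=manip.get_image("scene")
cv2.imwrite("pics/b1.png",np.hstack([cv2.resize(dt["img"][150:260,195:285],(450,550),interpolation=cv2.INTER_CUBIC),cv2.resize(ds["img"][170:280,210:280],(350,550),interpolation=cv2.INTER_CUBIC)]))
E
```

```text
t 14.45 at [0.4345 0.095  0.0808] [-1.7984e+02  5.0000e-02  5.9600e+00] F [ 0.7  0.1 -1.5] w 0.0588 j [  38.    8.  -55.  121.    8.   55. -106.]
shift [-0.001  -0.0033  0.0458] turn [-0.02   0.006 -0.006] d 0.046
```

View pics/b1.png

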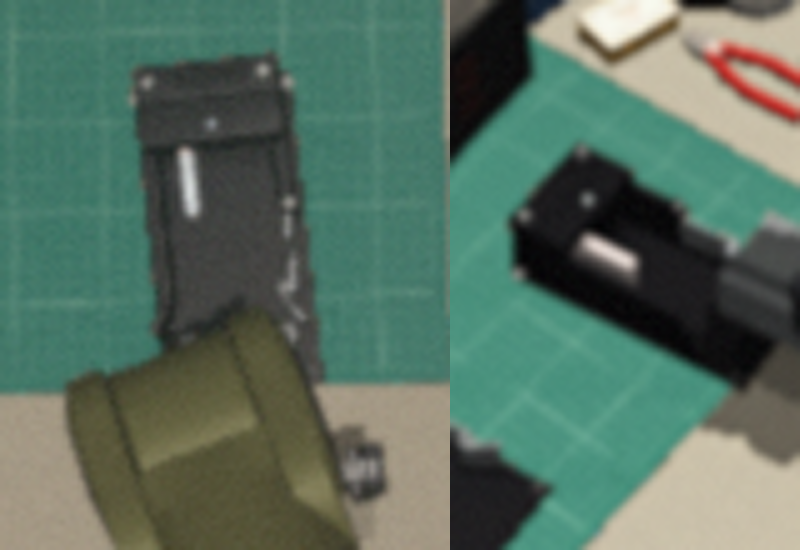

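The dock_l bay is clear, with its blade tip at (192,214) and catch nose at (287,285). The pack hangs in front of the mouth, so I check the dock pose against those pixels.

Run:
```python
from fit import *
dt=manip.get_image("top")
from scipy.optimize import least_squares
pts=[((.041,.016,.034),(192,214)),((-.002,-.025,.032),(285,287)),((.085,.016,.052),(0,0)),((.122,.044,.052),(133,72)),((.122,-.044,.052),(276,53))]
for p in((.5445,.110,np.radians(6)),):
    c,s=np.cos(p[2]),np.sin(p[2])
    for a,u in pts: print(((proj([p[0]+c*a[0]-s*a[1],p[1]+s*a[0]+c*a[1],a[2]],dt)[0]-[195,150]+.4)*5).round(1),u)
```

```text
[195.1 215.2] (192, 214)
[278.9 286.6] (285, 287)
[184.5 129. ] (0, 0)
[125.8  66.4] (133, 72)
[289.6  50. ] (276, 53)
```

>>> {"op": "send_rows", "data": {"motion": [[[0, -0.0037, 0.015, 0, 0, 0, 0.04], [0, -0.0037, 0.03, 0, 0, 0, 0.04], [0, -0.0037, 0.042, 0, 0, 0, 0.04], [0, -0.0037, 0.044, 0, 0, 0, 0.04], [0, -0.0037, 0.044, 0, 0, 0, 0.04], [0, -0.0037, 0.044, 0, 0, 0, 0.04]]]}}

```text
time_s: 15.2
tool_pos: [0.4328, 0.0987, 0.0365]
ee_rot: [-179.9, 0.2, 6.0]
ft_force: [-7.7, -1.1, 10.3]
gripper_width: 0.059
grip_force: 89.3
```

```bash
sed -i 's/(.5445,.110,6)/(.5445,.1105,6)/' tgt.py;  python3 tgt.py dock_l -.112 0; python3 tgt.py dock_l -.040 0;python3 mv.py .4331 .0988 .036 6 .5047 .1063 .036 6
```

```text
dock_l 0.4331 0.0988 6
dock_l 0.5047 0.1063 6
t 15.2 at [0.4328 0.0987 0.0365] [-179.9     0.23    6.  ] F [-7.7 -1.1 10.3] w 0.059 j [  34.   14.  -53.  123.   14.   50. -112.]
shift [ 0.0003 -0.      0.0005] turn [-0.012  0.029 -0.   ] d 0.001
shift [0.072 0.    0.   ] turn [0. 0. 0.] d 0.072
```

>>> {"op": "send_rows", "data": {"motion": [[[0, 0, -0.0015, 0, 0.03, 0, 0.04], [0.01, 0, -0.0015, 0, 0.03, 0, 0.04], [0.02, 0, -0.0015, 0, 0.03, 0, 0.04], [0.03, 0, -0.0015, 0, 0.03, 0, 0.04], [0.035, 0, -0.0015, 0, 0.03, 0, 0.04], [0.035, 0, -0.0015, 0, 0.03, 0, 0.04]]]}}

```text
time_s: 15.8
tool_pos: [0.4635, 0.1032, 0.0374]
ee_rot: [-179.9, 0.6, 6.1]
ft_force: [-21.6, -0.4, 28.2]
gripper_width: 0.0588
grip_force: 92.0
```

```bash
python3 mv.py  .5047 .1063 .037 6
```

```text
t 15.8 at [0.4635 0.1032 0.0374] [-179.92    0.62    6.06] F [-21.6  -0.4  28.2] w 0.0588 j [  31.   18.  -52.  118.   18.   52. -114.]
shift [ 0.0413  0.0013 -0.0001] turn [-0.01   0.077  0.007] d 0.041
```

>>> {"op": "send_rows", "data": {"motion": [[[0, 0, -0.003, 0, 0.05, 0, 0.04], [0, 0, -0.003, 0, 0.05, 0, 0.04], [0, 0, -0.003, 0, 0.05, 0, 0.04]]]}}

```text
time_s: 16.1
tool_pos: [0.468, 0.1031, 0.0397]
ee_rot: [-179.8, -0.5, 6.0]
ft_force: [-1.9, 2.9, -1.1]
gripper_width: 0.0586
grip_force: 88.4
```

```bash
python3 mv.py  .5047 .1063 .037 6
python3 - <<'E'
from fit import *
dt=manip.get_image("top");ds=manip.get_image("scene")
print(manip.get_obs()["torque"].round(2))
cv2.imwrite("pics/b2.png",np.hstack([cv2.resize(dt["img"][150:250,210:280],(420,600),interpolation=cv2.INTER_CUBIC),cv2.resize(ds["img"][185:275,220:277],(380,600),interpolation=cv2.INTER_CUBIC)]))
E
```

```text
t 16.1 at [0.468  0.1031 0.0397] [-179.76   -0.48    6.02] F [-1.9  2.9 -1.1] w 0.0586 j [  32.   18.  -52.  119.   18.   51. -114.]
shift [0.0368 0.0007 0.003 ] turn [-0.03  -0.06   0.002] d 0.037
[0.59 0.37 0.22]
```

View pics/b2.png

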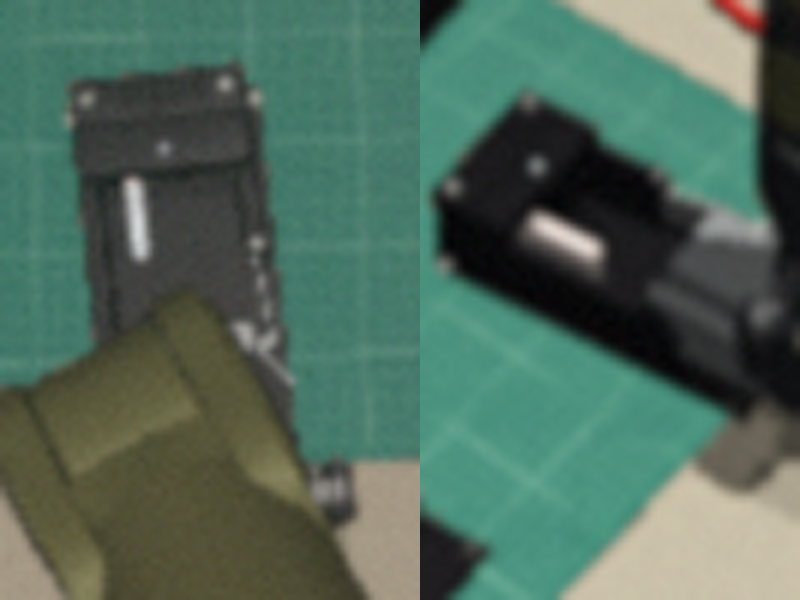

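The pack nose is in the mouth at the catch (top crop about (245,330)), with the slot in line with the blade. Raising it stopped the rubbing on the deck, so I continue.

>>> {"op": "send_rows", "data": {"motion": [[[0.008, 0, 0, 0, -0.05, 0, 0.04], [0.016, 0, 0, 0, -0.05, 0, 0.04], [0.024, 0, 0, 0, -0.05, 0, 0.04], [0.03, 0, 0, 0, -0.05, 0, 0.04], [0.03, 0, 0, 0, -0.05, 0, 0.04]]]}}

```text
time_s: 16.7
tool_pos: [0.4991, 0.106, 0.0402]
ee_rot: [-179.7, -0.2, 6.0]
ft_force: [0.7, 4.3, -4.1]
gripper_width: 0.0585
grip_force: 88.2
```

```bash
python3 mv.py  .5047 .1063 .037 6
```

```text
t 16.7 at [0.4991 0.106  0.0402] [-1.7975e+02 -1.7000e-01  5.9800e+00] F [ 0.7  4.3 -4.1] w 0.0585 j [  29.   22.  -50.  114.   20.   53. -115.]
shift [0.0056 0.0003 0.0032] turn [-0.031 -0.021 -0.002] d 0.006
```

>>> {"op": "send_rows", "data": {"motion": [[[0.005, 0, 0.002, 0, 0, 0, 0.04], [0.005, 0, 0.002, 0, 0, 0, 0.04], [0.005, 0, 0.002, 0, 0, 0, 0.08], [0.005, 0, 0.002, 0, 0, 0, 0.08], [0.005, 0, 0.002, 0, 0, 0, 0.08]]]}}

```text
time_s: 17.2
tool_pos: [0.5033, 0.1052, 0.0383]
ee_rot: [-179.9, -0.1, 5.9]
ft_force: [-0.0, 0.8, 0.6]
gripper_width: 0.08
grip_force: 0.0
```

>>> {"op": "send_rows", "data": {"motion": [[[0, 0, -0.03, 0, 0, 0, 0.08], [0, 0, -0.06, 0, 0, 0, 0.04], [-0.02, 0, -0.06, 0, 0, 0, 0], [-0.039, 0, -0.06, 0, 0, 0, 0], [-0.039, 0, -0.06, 0, 0, 0, 0], [-0.039, 0, -0.04, 0, 0, 0, 0], [-0.039, 0, -0.04, 0, 0, 0, 0]]]}}

```text
time_s: 17.9
tool_pos: [0.463, 0.1011, 0.0766]
ee_rot: [-179.8, 0.1, 6.0]
ft_force: [-0.8, -0.7, 0.3]
gripper_width: -0.0001
grip_force: 0.0
```

```bash
python3 tgt.py dock_l -.078 0; python3 mv.py  .467 .1023 .038 6;python3 - <<'E'
from fit import *
dt=manip.get_image("top");ds=manip.get_image("scene")
cv2.imwrite("pics/b3.png",np.hstack([cv2.resize(dt["img"][150:250,210:280],(420,600),interpolation=cv2.INTER_CUBIC),cv2.resize(ds["img"][185:275,220:277],(380,600),interpolation=cv2.INTER_CUBIC)]))
E
```

```text
dock_l 0.4669 0.1023 6
t 17.9 at [0.463  0.1011 0.0766] [-1.7982e+02  8.0000e-02  5.9600e+00] F [-0.8 -0.7  0.3] w -0.0001 j [  35.   13.  -54.  117.   13.   55. -110.]
shift [ 0.0042 -0.0007  0.0386] turn [-0.023  0.01  -0.006] d 0.039
```

View pics/b3.png

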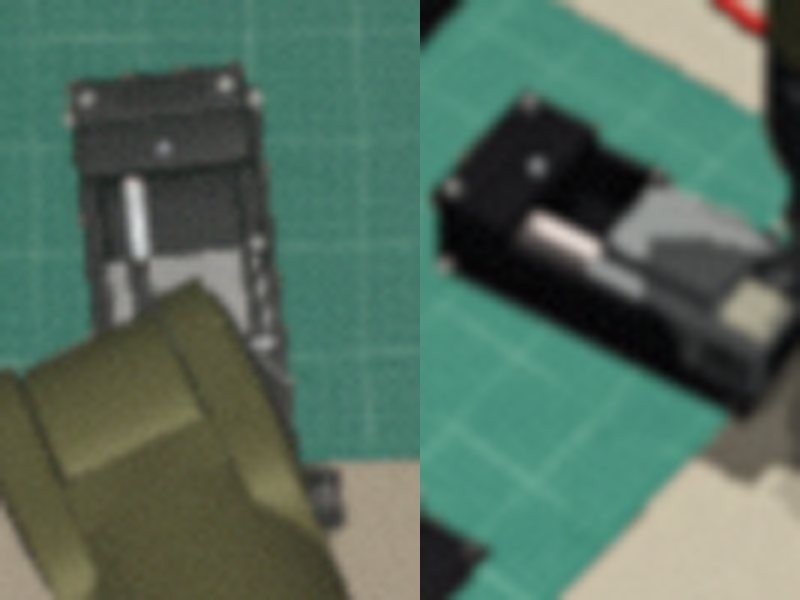

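pack_l sits in the bay with its slot taking the blade at (138,255). Now I lower behind it and push.

>>> {"op": "send_rows", "data": {"motion": [[[0, -0.0005, 0.02, 0, 0, 0, 0], [0, -0.0005, 0.038, 0, 0, 0, 0], [0, -0.0005, 0.04, 0, 0, 0, 0], [0.01, -0.0005, 0.04, 0, 0, 0, 0], [0.018, -0.0005, 0.04, 0, 0, 0, 0], [0.026, -0.0005, 0.04, 0, 0, 0, 0], [0.034, -0.0005, 0.04, 0, 0, 0, 0], [0.042, -0.0005, 0.04, 0, 0, 0, 0]]]}}

```text
time_s: 18.8
tool_pos: [0.5041, 0.1073, 0.0385]
ee_rot: [-179.9, 0.2, 6.0]
ft_force: [-8.5, 0.1, 6.9]
gripper_width: 0.0001
grip_force: 4.1
```

```bash
python3 tgt.py dock_l -.0095 0; python3 mv.py .5350 .1095 .036 6
```

```text
dock_l 0.5351 0.1095 6
t 18.8 at [0.5041 0.1073 0.0385] [-179.85    0.21    6.01] F [-8.5  0.1  6.9] w 0.0001 j [  29.   23.  -50.  113.   21.   54. -116.]
shift [0.031  0.001  0.0023] turn [-0.018  0.026  0.001] d 0.031
```

>>> {"op": "send_rows", "data": {"motion": [[[0.007, 0, 0, 0, 0, 0, 0], [0.014, 0, 0, 0, 0, 0, 0], [0.02, 0, 0, 0, 0, 0, 0], [0.024, 0, 0, 0, 0, 0, 0], [0.026, 0, 0, 0, 0, 0, 0], [0.026, 0, 0, 0, 0, 0, 0]]]}}

```text
time_s: 19.4
tool_pos: [0.531, 0.1103, 0.0385]
ee_rot: [-179.8, 0.0, 6.0]
ft_force: [-5.3, 1.2, 2.2]
gripper_width: -0.0006
grip_force: 2.3
```

```bash
python3 mv.py .5350 .1095 .036 6
```

```text
t 19.4 at [0.531  0.1103 0.0385] [-1.7979e+02  3.0000e-02  6.0000e+00] F [-5.3  1.2  2.2] w -0.0006 j [  27.   26.  -48.  110.   23.   55. -116.]
shift [0.0039 0.0012 0.0025] turn [-0.026  0.004  0.   ] d 0.005
```

Continue in 2 mm steps until the end stop shows in the force.

>>> {"op": "send_rows", "data": {"motion": [[[0.002, 0, 0, 0, 0, 0, 0], [0.004, 0, 0, 0, 0, 0, 0], [0.004, 0, 0, 0, 0, 0, 0]]]}}

```text
time_s: 19.7
tool_pos: [0.5361, 0.1103, 0.0386]
ee_rot: [-179.8, -0.1, 6.0]
ft_force: [-0.3, 0.1, -0.5]
gripper_width: 0.0002
grip_force: 0.5
```

>>> {"op": "send_rows", "data": {"motion": [[[0.0015, 0, 0, 0, 0, 0, 0], [0.0015, 0, 0, 0, 0, 0, 0]]]}}

```text
time_s: 19.9
tool_pos: [0.5374, 0.1102, 0.0385]
ee_rot: [-179.8, -0.1, 6.0]
ft_force: [-1.8, 0.2, 0.7]
gripper_width: 0.0
grip_force: 0.8
```

>>> {"op": "send_rows", "data": {"motion": [[[0.0015, 0, 0, 0, 0, 0, 0], [0.0015, 0, 0, 0, 0, 0, 0]]]}}

```text
time_s: 20.1
tool_pos: [0.538, 0.1103, 0.0382]
ee_rot: [-179.8, -0.0, 6.0]
ft_force: [-3.7, 0.4, 2.0]
gripper_width: 0.0002
grip_force: 2.0
```

>>> {"op": "send_rows", "data": {"motion": [[[0.002, 0, 0, 0, 0, 0, 0], [0.002, 0, 0, 0, 0, 0, 0]]]}}

```text
time_s: 20.3
tool_pos: [0.538, 0.1104, 0.0377]
ee_rot: [-179.9, 0.2, 6.0]
ft_force: [-8.5, -0.4, 7.1]
gripper_width: -0.0001
grip_force: 4.5
```

>>> {"op": "send_rows", "data": {"motion": [[[0.002, 0, 0, 0, 0, 0, 0], [0.002, 0, 0, 0, 0, 0, 0]]]}}

```text
time_s: 20.5
tool_pos: [0.5381, 0.1104, 0.0374]
ee_rot: [-179.9, 0.5, 6.0]
ft_force: [-14.0, -1.5, 10.0]
gripper_width: 0.0001
grip_force: 7.0
```

```bash
python3 mv.py .5350 .1095 .036 6
python3 - <<'E'
from fit import *
dt=manip.get_image("top");ds=manip.get_image("scene")
cv2.imwrite("pics/b4.png",np.hstack([cv2.resize(dt["img"][150:250,210:280],(420,600),interpolation=cv2.INTER_CUBIC),cv2.resize(ds["img"][185:275,220:277],(380,600),interpolation=cv2.INTER_CUBIC)]))
E
```

```text
t 20.5 at [0.5381 0.1104 0.0374] [-179.92    0.47    6.02] F [-14.   -1.5  10. ] w 0.0001 j [  26.   27.  -48.  108.   24.   56. -116.]
shift [-0.0031  0.0006  0.0014] turn [-0.01   0.058  0.002] d 0.003
```

>>> {"op": "send_rows", "data": {"motion": [[[-0.02, 0, 0, 0, 0, 0, 0], [-0.05, 0, -0.01, 0, 0, 0, 0], [-0.06, 0, -0.06, 0, 0, 0, 0.04], [-0.06, 0, -0.11, 0, 0, 0, 0.085], [-0.06, 0.03, -0.12, 0, 0, 0, 0.085], [-0.06, 0.08, -0.12, 0, 0, -0.5, 0.085], [-0.06, 0.13, -0.12, 0, 0, -1, 0.085], [-0.06, 0.18, -0.12, 0, 0, -1, 0.085]]]}}

```text
time_s: 21.4
tool_pos: [0.5024, -0.0774, 0.1585]
ee_rot: [180.0, -0.3, 14.1]
ft_force: [0.5, 0.4, -0.1]
gripper_width: 0.0844
grip_force: 0.0
```

```bash
python3 tgt.py pack_r -.036 0;python3 tgt.py pack_r -.025 0; python3 mv.py .3963 -.0822 .12 13.7
python3 - <<'E'
from fit import *
dt=manip.get_image("top");ds=manip.get_image("scene")
cv2.imwrite("pics/b5.png",np.hstack([cv2.resize(dt["img"][150:250,210:280],(420,600),interpolation=cv2.INTER_CUBIC),cv2.resize(ds["img"][185:275,220:277],(380,600),interpolation=cv2.INTER_CUBIC)]))
ms=masks("pack_r",dt,ds,(310,250),(322,212))
for s in [ms]+[[m] for m in ms]:
    q,e=fit(PACK,s,[.4312,-.0735,.24]);print(q[:2].round(4),np.degrees(q[2]).round(1),round(e,3))
E
```

```text
pack_r 0.3963 -0.0822 14.0
pack_r 0.4069 -0.0795 14.0
t 21.4 at [ 0.5024 -0.0774  0.1585] [179.99  -0.27  14.1 ] F [ 0.5  0.4 -0.1] w 0.0844 j [ 52.  10. -50. 109.   8.  65. -77.]
shift [-0.1042 -0.0212  0.038 ] turn [ 0.002 -0.034  0.05 ] d 0.113
[ 0.4304 -0.0745] 12.3 0.376
[ 0.427  -0.0547] 3.8 0.682
[ 0.4308 -0.0755] 12.4 0.057
```

View pics/b5.png

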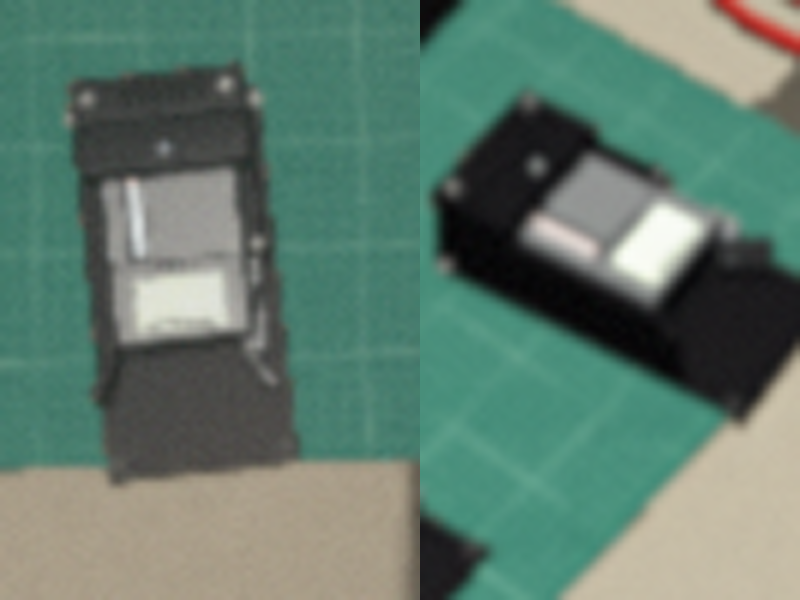

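pack_l is home, with the catch nose sprung in behind its rear right corner at (252,348) and the blade at (138,220) inside its slot. Next is pack_r, gripped near its middle for reach; I regrip at the dock.

```bash
python3 tgt.py pack_r -.008 0; python3 mv.py .4232 -.0757 .12 13.7
```

```text
pack_r 0.4234 -0.0754 14.0
t 21.6 at [ 0.5019 -0.0767  0.1576] [-179.85   -0.19   13.77] F [-0.1  0.8  0. ] w 0.0851 j [ 52.  10. -50. 109.   8.  65. -77.]
shift [-0.0763 -0.0196  0.0374] turn [-0.019 -0.023  0.009] d 0.087
```

>>> {"op": "send_rows", "data": {"motion": [[[-0.04, -0.01, 0.01, 0, 0, 0, 0.085], [-0.0765, -0.02, 0.02, 0, 0, 0, 0.085], [-0.0765, -0.02, 0.04, 0, 0, 0, 0.085], [-0.0765, -0.02, 0.06, 0, 0, 0, 0.085], [-0.0765, -0.02, 0.07, 0, 0, 0, 0.085], [-0.0765, -0.02, 0.07, 0, 0, 0, 0.085], [-0.0765, -0.02, 0.07, 0, 0, 0, 0.085]]]}}

```text
time_s: 22.3
tool_pos: [0.4228, -0.0729, 0.0878]
ee_rot: [-179.8, -0.1, 14.1]
ft_force: [-0.0, 0.4, 1.0]
gripper_width: 0.0847
grip_force: 0.0
```

```bash
python3 mv.py .4232 -.0757 .03 13.7
```

```text
t 22.3 at [ 0.4228 -0.0729  0.0878] [-1.798e+02 -1.300e-01  1.409e+01] F [-0.   0.4  1. ] w 0.0847 j [ 57.   4. -51. 123.   3.  55. -72.]
shift [-0.0005  0.003   0.0578] turn [-0.026 -0.016  0.049] d 0.058
```

>>> {"op": "send_rows", "data": {"motion": [[[-0.0005, 0.003, 0.02, 0, 0, 0, 0.085], [-0.0005, 0.003, 0.045, 0, 0, 0, 0.085], [-0.0005, 0.003, 0.058, 0, 0, 0, 0.085], [-0.0005, 0.003, 0.058, 0, 0, 0, 0.085], [-0.0005, 0.003, 0.058, 0, 0, 0, 0.085]]]}}

```text
time_s: 22.8
tool_pos: [0.4233, -0.0763, 0.0302]
ee_rot: [-179.8, -0.1, 14.0]
ft_force: [0.6, 0.5, 0.9]
gripper_width: 0.0851
grip_force: 0.0
```

>>> {"op": "send_rows", "data": {"motion": [[[0, 0, 0, 0, 0, 0, 0.04], [0, 0, 0, 0, 0, 0, 0.04], [0, 0, 0, 0, 0, 0, 0.04], [0, 0, 0, 0, 0, 0, 0.04], [0, 0, 0, 0, 0, 0, 0.04], [0, 0, 0, 0, 0, 0, 0.04]]]}}

```text
time_s: 23.4
tool_pos: [0.4235, -0.0766, 0.0308]
ee_rot: [-179.9, -0.2, 14.0]
ft_force: [-2.0, 1.5, 8.2]
gripper_width: 0.0591
grip_force: 86.2
```

>>> {"op": "send_rows", "data": {"motion": [[[0, 0, -0.03, 0, 0, 0, 0.04], [0, 0, -0.08, 0, 0, 0, 0.04], [0.02, 0, -0.12, 0, 0, 0, 0.04], [0.03, 0, -0.13, 0, 0, 0, 0.04], [0.03, 0, -0.13, 0, 0, 0, 0.04]]]}}

```text
time_s: 23.9
tool_pos: [0.4538, -0.0696, 0.1619]
ee_rot: [180.0, -0.3, 14.0]
ft_force: [-0.1, 0.5, -4.4]
gripper_width: 0.0582
grip_force: 88.7
```

```bash
python3 tgt.py dock_r -.09 0; python3 tgt.py dock_r -.037 0; python3 mv.py .4885 .3106 .15 6
```

```text
dock_r 0.4885 0.3106 6
dock_r 0.5412 0.3161 6
t 23.9 at [ 0.4538 -0.0696  0.1619] [179.99  -0.34  14.05] F [-0.1  0.5 -4.4] w 0.0582 j [ 59.   1. -53. 115.   1.  64. -71.]
shift [ 0.1259 -0.3605  0.0125] turn [-1.000e-03 -4.300e-02  1.006e+00] d 0.382
```

>>> {"op": "send_rows", "data": {"motion": [[[0.126, -0.36, 0.01, 0, -0.04, 1, 0.04], [0.126, -0.36, 0.01, 0, -0.04, 1, 0.04], [0.126, -0.36, 0.01, 0, -0.04, 1, 0.04], [0.126, -0.36, 0.01, 0, -0.04, 1, 0.04], [0.126, -0.36, 0.01, 0, -0.04, 1, 0.04], [0.126, -0.36, 0.01, 0, -0.04, 1, 0.04], [0.126, -0.36, 0.01, 0, -0.04, 1, 0.04], [0.126, -0.36, 0.01, 0, -0.04, 1, 0.04]]]}}

```text
time_s: 24.7
tool_pos: [0.4846, 0.3121, 0.1485]
ee_rot: [-179.9, 0.5, 6.1]
ft_force: [-0.8, 0.6, -2.7]
gripper_width: 0.0584
grip_force: 88.3
```

>>> {"op": "send_rows", "data": {"motion": [[[0, 0, 0, 0, 0, 0, 0.04], [0, 0, 0, 0, 0, 0, 0.04]]]}}

```text
time_s: 24.9
tool_pos: [0.4844, 0.3105, 0.1487]
ee_rot: [-179.9, 0.5, 6.2]
ft_force: [0.2, -0.9, -3.5]
gripper_width: 0.0588
grip_force: 88.5
```

```bash
python3 mv.py .4885 .3106 .08 6
```

```text
t 24.9 at [0.4844 0.3105 0.1487] [-179.91    0.5     6.22] F [ 0.2 -0.9 -3.5] w 0.0588 j [  14.   25.  -60.  100.   23.   69. -136.]
shift [0.0047 0.0004 0.0687] turn [-0.012  0.062  0.028] d 0.069
```

>>> {"op": "send_rows", "data": {"motion": [[[0.004, 0, 0.03, 0, 0.04, 0, 0.04], [0.004, 0, 0.06, 0, 0.04, 0, 0.04], [0.004, 0, 0.09, 0, 0.04, 0, 0.04], [0.004, 0, 0.1, 0, 0.04, 0, 0.04], [0.004, 0, 0.1, 0, 0.04, 0, 0.04], [0.004, 0, 0.1, 0, 0.04, 0, 0.04]]]}}

```text
time_s: 25.5
tool_pos: [0.4908, 0.3103, 0.0516]
ee_rot: [-179.8, -0.1, 5.9]
ft_force: [0.9, -0.4, -2.6]
gripper_width: 0.0585
grip_force: 88.3
```

```bash
python3 mv.py .4885 .3106 .038 6 .5412 .3161 .038 6
python3 - <<'E'
from fit import *
dt=manip.get_image("top");ds=manip.get_image("scene")
cv2.imwrite("pics/c1.png",np.hstack([cv2.resize(dt["img"][130:240,130:210],(400,550),interpolation=cv2.INTER_CUBIC),cv2.resize(ds["img"][215:325,160:240],(400,550),interpolation=cv2.INTER_CUBIC)]))
E
```

```text
t 25.5 at [0.4908 0.3103 0.0516] [-1.7983e+02 -1.2000e-01  5.9400e+00] F [ 0.9 -0.4 -2.6] w 0.0585 j [  10.   32.  -55.  104.   30.   60. -141.]
shift [-0.0023 -0.0005  0.0136] turn [-0.021 -0.015 -0.007] d 0.014
shift [0.053 0.    0.   ] turn [0. 0. 0.] d 0.053
```

View pics/c1.png

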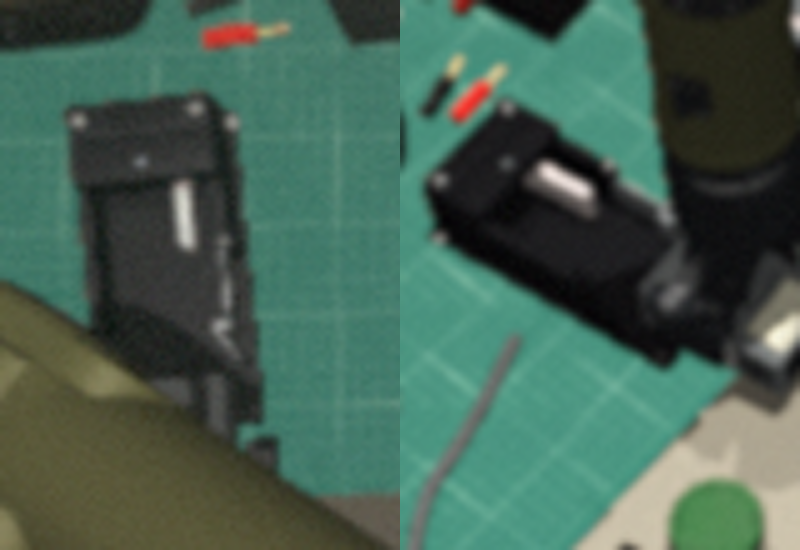

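pack_r is held in front of dock_r, its slot at about (215,395), with the blade tip at (187,248) in the bay; the tub is clear at (715,520). I lower and slide it in.

>>> {"op": "send_rows", "data": {"motion": [[[-0.002, 0, 0.006, 0, 0, 0, 0.04], [-0.002, 0, 0.012, 0, 0, 0, 0.04], [-0.002, 0, 0.012, 0, 0, 0, 0.04], [0.008, 0, 0.012, 0, 0, 0, 0.04], [0.018, 0, 0.012, 0, 0, 0, 0.04], [0.025, 0, 0.012, 0, 0, 0, 0.04], [0.025, 0, 0.012, 0, 0, 0, 0.04]]]}}

```text
time_s: 26.3
tool_pos: [0.5154, 0.3144, 0.0384]
ee_rot: [-179.7, -0.0, 6.0]
ft_force: [-0.5, 2.0, -4.1]
gripper_width: 0.0585
grip_force: 88.5
```

```bash
python3 mv.py .5412 .3161 .038 6
python3 - <<'E'
from fit import *
dt=manip.get_image("top")
p=(.578,.32,np.radians(6));c,s=np.cos(p[2]),np.sin(p[2])
# blade line extended & slot picks from c1 (5x, offset 130,130)
for x in(.041,.076,-.034): print(x,((proj([p[0]+c*x+s*.016,p[1]+s*x-c*.016,.034 if x>0 else .05],dt)[0]-[130,130]+.4)*5).round(1))
E
```

```text
t 26.3 at [0.5154 0.3144 0.0384] [-1.7973e+02 -2.0000e-02  5.9900e+00] F [-0.5  2.  -4.1] w 0.0585 j [   8.   35.  -53.  101.   32.   60. -141.]
shift [0.0258 0.001  0.0004] turn [-0.034 -0.002 -0.001] d 0.026
0.041 [189.3 246.8]
0.076 [183.9 183.2]
-0.034 [194.8 380.5]
```

>>> {"op": "send_rows", "data": {"motion": [[[0.007, 0, 0, 0, 0, 0, 0.04], [0.014, 0, 0, 0, 0, 0, 0.04], [0.02, 0, 0, 0, 0, 0, 0.04], [0.025, 0, 0, 0, 0, 0, 0.04], [0.025, 0, 0, 0, 0, 0, 0.04]]]}}

```text
time_s: 26.85
tool_pos: [0.5412, 0.3162, 0.0389]
ee_rot: [-179.8, -0.1, 6.0]
ft_force: [0.8, 3.5, -4.3]
gripper_width: 0.0584
grip_force: 88.5
```

```bash
python3 mv.py .5412 .3161 .038 6
```

```text
t 26.85 at [0.5412 0.3162 0.0389] [-1.7979e+02 -1.5000e-01  5.9600e+00] F [ 0.8  3.5 -4.3] w 0.0584 j [   7.   37.  -52.   98.   33.   61. -140.]
shift [-0.      0.0001  0.0009] turn [-0.026 -0.019 -0.005] d 0.001
```

>>> {"op": "send_rows", "data": {"motion": [[[0, 0, 0.0025, 0, 0, 0, 0.04], [0, 0, 0.0025, 0, 0, 0, 0.083], [0, 0, 0.0025, 0, 0, 0, 0.083], [0, 0, 0.0025, 0, 0, 0, 0.083], [-0.015, 0, 0.0025, 0, 0, 0, 0.083], [-0.028, 0, 0.0025, 0, 0, 0, 0.083], [-0.028, 0, 0.0025, 0, 0, 0, 0.083]]]}}

```text
time_s: 27.55
tool_pos: [0.5105, 0.3127, 0.0361]
ee_rot: [-179.9, -0.0, 6.1]
ft_force: [-0.9, 0.1, -0.1]
gripper_width: 0.083
grip_force: 0.0
```

>>> {"op": "send_rows", "data": {"motion": [[[0, 0, 0, 0, 0, 0, 0.04], [0, 0, 0, 0, 0, 0, 0.04], [0, 0, 0, 0, 0, 0, 0.04], [0, 0, 0, 0, 0, 0, 0.04], [0, 0, 0, 0, 0, 0, 0.04], [0, 0, 0, 0, 0, 0, 0.04]]]}}

```text
time_s: 28.15
tool_pos: [0.513, 0.3134, 0.037]
ee_rot: [-179.8, -0.1, 6.0]
ft_force: [-1.6, -1.8, 5.9]
gripper_width: 0.0585
grip_force: 86.0
```

>>> {"op": "send_rows", "data": {"motion": [[[0, 0, -0.0015, 0, 0, 0, 0.04], [0.007, 0, -0.0015, 0, 0, 0, 0.04], [0.014, 0, -0.0015, 0, 0, 0, 0.04], [0.02, 0, -0.0015, 0, 0, 0, 0.04], [0.02, 0, -0.0015, 0, 0, 0, 0.04]]]}}

```text
time_s: 28.65
tool_pos: [0.531, 0.3155, 0.0372]
ee_rot: [-179.8, 0.1, 6.0]
ft_force: [-5.1, 1.2, 0.6]
gripper_width: 0.0588
grip_force: 86.5
```

```bash
python3 mv.py .5412 .3161 .038 6
```

```text
t 28.65 at [0.531  0.3155 0.0372] [-1.7983e+02  1.2000e-01  6.0000e+00] F [-5.1  1.2  0.6] w 0.0588 j [   7.   37.  -52.   99.   32.   61. -140.]
shift [ 0.0102  0.0005 -0.0009] turn [-0.021  0.015 -0.   ] d 0.01
```

>>> {"op": "send_rows", "data": {"motion": [[[0.005, 0, 0, 0, 0, 0, 0.04], [0.009, 0, 0, 0, 0, 0, 0.04], [0.009, 0, 0, 0, 0, 0, 0.04], [0.009, 0, 0, 0, 0, 0, 0.08], [0.009, 0, 0, 0, 0, 0, 0.08], [0.009, 0, 0, 0, 0, 0, 0.08]]]}}

```text
time_s: 29.25
tool_pos: [0.5418, 0.3157, 0.0379]
ee_rot: [-179.8, -0.1, 6.0]
ft_force: [-0.6, 0.4, -0.1]
gripper_width: 0.0803
grip_force: 0.0
```

>>> {"op": "send_rows", "data": {"motion": [[[0, 0, -0.03, 0, 0, 0, 0.08], [0, 0, -0.06, 0, 0, 0, 0.04], [-0.02, 0, -0.06, 0, 0, 0, 0], [-0.041, 0, -0.06, 0, 0, 0, 0], [-0.041, 0, -0.06, 0, 0, 0, 0], [-0.041, 0, -0.04, 0, 0, 0, 0], [-0.041, 0, -0.04, 0, 0, 0, 0]]]}}

```text
time_s: 29.95
tool_pos: [0.5, 0.3102, 0.076]
ee_rot: [-179.9, 0.1, 6.0]
ft_force: [-0.2, -0.7, -0.8]
gripper_width: -0.0001
grip_force: 0.0
```

```bash
python3 tgt.py dock_r -.08 0; python3 mv.py  .4984 .3116 .038 6;python3 - <<'E'
from fit import *
dt=manip.get_image("top");ds=manip.get_image("scene")
# is the pack in the slot? fit pack on the deck in scene view
for d,n in((ds,"s"),(dt,"t")):
    for r in manip.outline_of("pack_r",d):
        e=r["extent"];print(n,round(r["score"],2),np.round(e).tolist())
ms=masks("pack_r",dt,ds,None,(197,262),.1)
if ms:
    q,e=fit(PACK,ms,[.575,.32,.1],.004);print(q[:2].round(4),np.degrees(q[2]).round(1),round(e,3))
E
```

```text
dock_r 0.4984 0.3116 6
t 29.95 at [0.5    0.3102 0.076 ] [-1.7995e+02  6.0000e-02  5.9500e+00] F [-0.2 -0.7 -0.8] w -0.0001 j [  10.   31.  -56.  102.   29.   63. -139.]
shift [-0.0014 -0.0015  0.038 ] turn [-0.007  0.007 -0.006] d 0.038
s 0.95 [238.0, 210.0, 26.0, 21.0]
s 0.72 [305.0, 144.0, 23.0, 15.0]
s 0.7 [183.0, 252.0, 38.0, 30.0]
s 0.52 [300.0, 142.0, 36.0, 27.0]
t 0.72 [150.0, 176.0, 28.0, 37.0]
t 0.69 [225.0, 178.0, 26.0, 29.0]
t 0.63 [378.0, 157.0, 26.0, 34.0]
[0.5784 0.319 ] 3.3 0.367
```

>>> {"op": "send_rows", "data": {"motion": [[[-0.002, -0.001, 0.02, 0, 0, 0, 0], [-0.002, -0.001, 0.036, 0, 0, 0, 0], [-0.002, -0.001, 0.039, 0, 0, 0, 0], [0.006, -0.001, 0.039, 0, 0, 0, 0], [0.014, -0.001, 0.039, 0, 0, 0, 0], [0.022, -0.001, 0.039, 0, 0, 0, 0], [0.03, -0.001, 0.039, 0, 0, 0, 0], [0.038, -0.001, 0.039, 0, 0, 0, 0]]]}}

```text
time_s: 31.0
tool_pos: [0.5357, 0.3184, 0.0395]
ee_rot: [-179.8, 0.2, 6.1]
ft_force: [-8.5, 0.2, 6.9]
gripper_width: 0.0002
grip_force: 4.4
```

>>> {"op": "send_rows", "data": {"motion": [[[0.006, 0, 0, 0, 0, 0, 0], [0.012, 0, 0, 0, 0, 0, 0], [0.018, 0, 0, 0, 0, 0, 0], [0.022, 0, 0, 0, 0, 0, 0], [0.022, 0, 0, 0, 0, 0, 0]]]}}

```text
time_s: 31.5
tool_pos: [0.559, 0.3209, 0.0395]
ee_rot: [-179.7, 0.0, 6.0]
ft_force: [-4.2, 1.2, 2.5]
gripper_width: 0.0002
grip_force: 2.0
```

```bash
python3 mv.py  .5715 .3195 .038 6
```

```text
t 31.5 at [0.559  0.3209 0.0395] [-1.7971e+02  3.0000e-02  6.0400e+00] F [-4.2  1.2  2.5] w 0.0002 j [   6.   39.  -51.   95.   33.   63. -139.]
shift [0.0123 0.0027 0.0014] turn [-0.037  0.003  0.005] d 0.013
```

>>> {"op": "send_rows", "data": {"motion": [[[0.004, 0.001, 0, 0, 0, 0, 0], [0.008, 0.001, 0, 0, 0, 0, 0], [0.01, 0.001, 0, 0, 0, 0, 0], [0.01, 0.001, 0, 0, 0, 0, 0]]]}}

```text
time_s: 31.9
tool_pos: [0.5703, 0.3195, 0.0391]
ee_rot: [-179.8, -0.1, 6.0]
ft_force: [-1.9, 0.3, 1.1]
gripper_width: -0.0001
grip_force: 0.9
```

>>> {"op": "send_rows", "data": {"motion": [[[0.002, 0, 0, 0, 0, 0, 0], [0.002, 0, 0, 0, 0, 0, 0]]]}}

```text
time_s: 32.1
tool_pos: [0.5708, 0.3194, 0.039]
ee_rot: [-179.9, 0.1, 6.0]
ft_force: [-5.4, 0.2, 4.2]
gripper_width: -0.0001
grip_force: 2.7
```

>>> {"op": "send_rows", "data": {"motion": [[[0.002, 0, 0, 0, 0, 0, 0], [0.002, 0, 0, 0, 0, 0, 0]]]}}

```text
time_s: 32.3
tool_pos: [0.5709, 0.3194, 0.0389]
ee_rot: [-179.9, 0.3, 6.0]
ft_force: [-10.1, -1.6, 8.3]
gripper_width: -0.0002
grip_force: 5.2
```

>>> {"op": "send_rows", "data": {"motion": [[[0.002, 0, 0, 0, 0, 0, 0], [0.002, 0, 0, 0, 0, 0, 0]]]}}

```text
time_s: 32.5
tool_pos: [0.571, 0.3195, 0.0388]
ee_rot: [180.0, 0.5, 6.1]
ft_force: [-13.8, -4.3, 11.3]
gripper_width: 0.0001
grip_force: 7.7
```

The pack is against the end stop, as it was in dock_l. I retreat clear and check by measurement.

>>> {"op": "send_rows", "data": {"motion": [[[-0.02, 0, 0, 0, 0, 0, 0], [-0.05, 0, -0.01, 0, 0, 0, 0], [-0.06, 0, -0.06, 0, 0, 0, 0], [-0.06, 0, -0.11, 0, 0, 0, 0], [-0.06, 0.05, -0.15, 0, 0, 0, 0], [-0.06, 0.1, -0.16, 0, 0, 0, 0], [-0.06, 0.15, -0.16, 0, 0, 0, 0], [-0.06, 0.2, -0.16, 0, 0, 0, 0]]]}}

```text
time_s: 33.3
tool_pos: [0.5368, 0.125, 0.1994]
ee_rot: [-180.0, -0.3, 6.0]
ft_force: [1.0, -1.2, -0.6]
gripper_width: -0.0003
grip_force: 0.0
```

>>> {"op": "send_rows", "data": {"motion": [[[-0.02, 0.05, 0, 0, 0, 0, 0], [-0.02, 0.1, 0, 0, 0, 0, 0], [-0.02, 0.15, 0, 0, 0, 0, 0], [-0.02, 0.2, 0, 0, 0, 0, 0], [-0.02, 0.2, 0, 0, 0, 0, 0], [-0.02, 0.2, 0, 0, 0, 0, 0]]]}}

```text
time_s: 33.9
tool_pos: [0.5366, -0.0766, 0.1975]
ee_rot: [-179.9, -0.1, 5.7]
ft_force: [-0.4, 0.3, 0.3]
gripper_width: 0.0
grip_force: 0.0
```

```bash
python3 mv.py
python3 - <<'E'
from fit import *
dt=manip.get_image("top");ds=manip.get_image("scene")
g=cv2.cvtColor(dt["img"],cv2.COLOR_BGR2GRAY).astype(np.float32)
for n,p in(("dock_l",(.5445,.1105)),("dock_r",(.578,.32))):
    c,s=np.cos(np.radians(6)),np.sin(np.radians(6))
    W=lambda x,y,z:[p[0]+c*x-s*y,p[1]+s*x+c*y,z]
    def prof(xs,y,z): return [int(cv2.getRectSubPix(g,(1,1),tuple(map(float,proj(W(x,y,z),dt)[0])))[0,0]) for x in xs]
    xs=np.arange(-.012,.02,.002)
    print(n,"rear edge",prof(xs,.022,.038),prof(xs,-.02,.038))
    ys=np.arange(-.044,-.016,.002)
    print(" catch row x=-3",[int(cv2.getRectSubPix(g,(1,1),tuple(map(float,proj(W(-.003,y,.032),dt)[0])))[0,0]) for y in ys])
    print(" row x=-8..",[[int(cv2.getRectSubPix(g,(1,1),tuple(map(float,proj(W(x,y,.032),dt)[0])))[0,0]) for y in ys] for x in(-.008,-.014,-.02)])
for n,pt,ps in(("pack_c",(391,174),(318,155)),("pack_l",(238,192),(250,222)),("pack_r",(165,185),(197,258))):
    ms=masks(n,dt,ds,pt,ps);print(n,len(ms))
    for m in ms:
        p0=ray([pt],.02,dt)[0];q,e=fit(PACK,[m],[p0[0],p0[1],.1],.004);print(q[:2].round(4),np.degrees(q[2]).round(1),round(e,3))
for n,parts,pt,ps,y in(("power_brick",BRICK,(374,255),(354,181),-.3),("side_cutters",CUT,(307,171),(271,184),1.57)):
    ms=masks(n,dt,ds,pt,ps);p0=ray([pt],.02,dt)[0];q,e=fit(parts,ms,[*p0[:2],y]);print(n,len(ms),q.round(3),round(e,2))
print([r["extent"] for r in manip.spot_in("tub_screws",ds)][:1])
E
```

```text
t 33.9 at [ 0.5366 -0.0766  0.1975] [-1.7989e+02 -9.0000e-02  5.6700e+00] F [-0.4  0.3  0.3] w 0.0 j [ 57.  15. -58. 102.  13.  71. -89.]
dock_l rear edge [73, 72, 70, 68, 64, 61, 68, 92, 131, 157, 172, 181, 182, 182, 184, 187] [75, 75, 73, 71, 68, 63, 59, 86, 123, 161, 178, 183, 184, 182, 183, 182]
 catch row x=-3 [82, 75, 73, 75, 90, 115, 139, 139, 131, 113, 88, 69, 67, 66]
 row x=-8.. [[93, 81, 75, 73, 72, 76, 88, 99, 98, 89, 77, 74, 74, 73], [97, 85, 76, 78, 87, 102, 101, 92, 81, 75, 73, 73, 73, 72], [94, 81, 84, 97, 112, 98, 82, 73, 73, 73, 73, 73, 73, 74]]
dock_r rear edge [56, 57, 55, 53, 52, 54, 67, 96, 126, 147, 161, 167, 169, 169, 170, 169] [61, 61, 60, 58, 52, 46, 58, 88, 130, 155, 172, 182, 186, 187, 188, 189]
 catch row x=-3 [64, 61, 58, 58, 73, 95, 119, 136, 138, 125, 98, 70, 56, 52]
 row x=-8.. [[62, 62, 59, 58, 60, 67, 84, 103, 109, 101, 84, 68, 61, 60], [64, 64, 64, 64, 71, 89, 97, 92, 80, 68, 64, 62, 60, 59], [66, 59, 61, 69, 81, 80, 73, 66, 65, 64, 61, 59, 60, 60]]
pack_c 2
[ 0.6434 -0.2962] 2.3 0.073
[ 0.6372 -0.2973] 7.4 0.468
pack_l 2
[0.5915 0.117 ] 6.0 0.265
[0.5952 0.1054] 14.6 0.373
pack_r 2
[0.6127 0.3255] 11.5 0.282
[0.6279 0.3176] -1.4 0.292
power_brick 2 [ 0.421 -0.243 -0.325] 0.24
side_cutters 2 [ 0.653 -0.065  1.566] 0.7
[[212.8, 312.6, 23.7, 23.3]]
```

Both rear edges sit just past the catch plane, with the catch noses in at y ≈ -25 (rest). pack_c is in the tray, and the tub, brick and cutters measure as before. Handing in.

```bash
python3 -c "
from plant import manip
print(manip.job_done())"
```

```text
the job is handed in; nothing more can be done
None
```

The job is handed in at about 34 s of the 72 s limit: pack_c lies flat in the tray, pack_l and pack_r are fully home in their docks with the catches back at rest by my final camera measurements, the gripper is clear of everything, and the adapter, cutters and tub measured as unmoved; the hand-in returned no verdict.

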